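# Load the clay extruder's plunger

## Robot

A 6-joint arm with a two-finger parallel gripper is mounted at the origin on the work surface. World frame = base frame: x ahead of the robot, y to its left, z up, the work surface at z = 0. Lengths are in mm, angles in rad, forces in N, time in s.
With the tool pointing down it reaches from about 350 to 975 mm from the base axis. Payload 17.4 kg.
Tool frame: the origin (TCP) lies at the centre of the arm's flange, where the gripper is bolted on; the fingertips stand bot.nose_length ahead of it and the grasp point (between the pads) lies 155 mm ahead of it (bot.nose_length is the distance from the TCP to the fingertips, in mm); x points along the fingers, y is the direction in which the jaws open and shut, and the axes are right-handed (so a half turn about x gives the same grasp; the last joint's range is limited). The gripper opens to 85 mm and grips with 20 to 120 N. Pads are 22 mm wide; open, the fingers measure 114 mm over their backs; the gripper's body (76 mm by 85 mm) begins 54 mm behind the grasp point. The pads swing forward as they close: fully open they stand 13 mm farther back than shut.
Start: joints at [-1.373, 0.116, 1.442, -0, 1.584, -0.038], TCP at [157.684, -656.331, 404.703] pointing down, gripper open.
Joint ranges: [-2.83, 2.83], [-0.83, 2.19], [0.07, 2.5], [-1.14, 4.28], [0.01, 3], [-2.97, 2.97]. Speed limits (rad/s): [1.89, 1.89, 2.22, 3.14, 3.14, 3.14].

## Interface

Orientations are given as a unit quaternion [w, x, y, z].
In Python, from workcell import bot gives the robot as it stands.
- The arm moves only by the tool arm_command, never from a script. Its argument "targets" is text: rows parted by semicolons, each of 7 numbers parted by spaces: the gripper command: -1 is shut, 1 is fully open, values between are in proportion, then the shift along the tool's x, y, z in mm, then the turn, a rotation vector about the tool's x, y, z in degrees. In form: fingers dx dy dz rx ry rz; .... A call has 1 to 10 rows; each row shifts and turns the pose as measured when the row begins, along the tool's axes as they then stand; what a row does not reach is not made up. A row lasts 1/12 s, in which the tool goes at most 41.7 mm and 7.16 degrees, less where a joint would pass 70% of its speed; a pose out of reach is approached as far as the arm can. A call is refused whole if a number of a shift passes 41.7 or a number of a turn 7.16, either way. A call with a gripper value outside its range is refused whole. The fingers move at their own pace and stop on an object; "newtons" is the grip in N (left out, the last holds). Time passes only in rows, so rows that do not move let the fingers close. It gives the time, the measured TCP pose, the force and the opening at its end, in the units of the state.
- bot.read_state(): the state, without advancing time (a new reading comes with each control period).
- bot.grab_frame(name): name is "side" or "top" or "wrist"; returns a dict with "pixels" (384x512x3 uint8, blue, green, red), "range_z" (384x512 float32, mm along the optical axis (not along the pixel's ray), 0 where there is no reading), "fx", "fy", "cx", "cy" (pixels), "distortion" ([k1, k2, p1, p2, k3] as OpenCV has them; the pictures are not rectified), "R" (3x3) and "t" (3): a world point X has camera coordinates R X + t. Camera axes: x right, y down, z forward; pixel columns grow to the right and rows downward; lengths in mm; the calibration is good to about 2 mm. A picture is of the moment at which its call begins.
- bot.finish_job(): hands the job in, once; it reports no verdict.
The state is a dict: "time": time; "qpos": joint angles; "qd": joint speeds; "joint_efforts": joint torques, N m; "ee_pos": TCP position; "ee_rot": TCP orientation; "force": force on the tool from outside, world axes, zero at the start; "ft_torque": the same for the moment, N m; "opening": opening from 0.0 (shut) to 1.0 (fully open).
Only numpy, scipy, OpenCV 4.12 (cv2) and the standard library are available. Lean on these libraries where they do the work, as an engineer would, in place of code of your own. Each camera call takes 0.05 s, during which the arm holds its last target.

## Task

Get the clay extruder ready: take the cap off the upright brass barrel and set it down on the table, opening down. Lift the black-handled plunger out of the flat rack, lay it in the sloping rest, handle up, and let go so that you can take it again by its handle; then push it down the barrel's mouth until the handle sits fully home on the rim, and let go. Leave the other things where they are.

Things in the scene. Friction and masses are not known exactly. Their poses are not given: they have to be found in the camera images.
- plunger_mid (a point): Middle of the plunger, a loose rod 145 mm long, about 100 g: brass shaft 10 mm thick from x = -50 to 55 mm, then a black round handle 22 mm thick to x = 95 mm; x runs along the rod to the handle. It balances at about x = 20 mm. It starts lying level in one of the rack's two places, axis 46 mm above the table; the paddle lies in the other.
- plunger_handle (a point): Centre of the plunger's black handle (round, 22 mm thick, 40 mm long), on the axis 75 mm from plunger_mid; x axis along the rod towards the handle's free end.
- plunger_shoulder (a point): Centre of the handle's underside, where the shaft enters it, on the axis 55 mm from plunger_mid; axes as plunger_mid.
- cap_center (a point): Centre of the loose aluminium slip-on cap, a plain round cup turned over: 44 mm wide, 28 mm high, about 50 g, opening down (37 mm wide, 22 mm deep inside). z up. It starts over the barrel's mouth, resting on the rim with its centre 8 mm below it; lift it 25 mm to clear. On the table its centre is 14 mm high.
- barrel_mouth (a point): Centre of the open rim, 135 mm up, of a fixed upright brass tube 28 mm thick (33 mm at the rim) on a round foot 90 mm wide, 12 mm high. Bore 15 mm, flared to 20 mm over the top 8 mm. 45 to 57 mm down sits a sliding follower that carries the plunger's weight and yields to a push of about 5 N (more if fast). Fully home, the handle's underside rests on the rim.
- rack: Fixed flat wooden rack; origin under its centre; base 110 (x) by 120 (y) by 8 mm. Two places for rods along x, at y = 35 and -35 mm, axes 46 mm up, each two V cradles (6 mm thick, 37 mm wide, tops 55 mm up) at x = -35 and 35 mm. Between its cradles a rod is free all round. The plunger's middle starts within 4 mm of x = 0, its handle towards +x.
- rest_mid (a point): Where plunger_mid lies in the fixed sloping wooden rest, 82 mm up. z up; the rod lies in the x-z plane at 45 degrees, handle up towards -x (roughly to the robot), tip down towards +x on a stop plate. V cradles as on the rack, 35 mm down and 38 mm up the slope from here, open square to the slope (up and to +x); between them fingers can straddle the rod.
- rest_top (a point): Where plunger_shoulder lies in the sloping rest, 121 mm up, 55 mm up the slope from rest_mid, 17 mm above the upper cradle, so the handle stands free. Axes as rest_mid. The rest's base, 130 (x) by 70 by 12 mm, has its centre 10 mm from rest_mid towards -x.
- paddle_mid (a point): Point midway between the cradles on the loose wooden modelling paddle in the rack's other place: 10 mm round stick, 170 mm long overall, flat blades at its ends up to 20 mm wide. x along it. Leave it alone.
- nozzle: Loose steel piping nozzle, a cone 40 mm wide and 62 mm high; origin under its centre. Leave it alone.
- colour_jar: Loose small jar with white lid, 42 mm wide, 55 mm high; origin under its centre. Leave it alone.
- colour_bottle: Loose small dark bottle, 36 mm wide, 75 mm high; origin under its centre. Leave it alone.
- cutter: Loose steel ring cutter, 52 mm wide, 35 mm high; origin under its centre. Leave it alone.
- wheel_cutter: Loose pastry wheel with orange handle, lying, 190 mm long and 52 mm high at the wheel; x axis along it towards the wheel, from x = -120 to +71 mm. Leave it alone.
- bowl: Loose white bowl, 150 mm wide, 65 mm high; origin under its centre. Leave it alone.
- mug: Loose blue mug, 74 mm wide, 80 mm high, about 110 mm over its handle; origin under its centre. Leave it alone.
There are look-alikes about, which are no part of the job. Leave any purple look-alike of the part that bears barrel_mouth alone. There is more than one size of the part that bears plunger_mid; the job needs the larger.

How it is judged:
By the outcome, as a careful person would: the job done as asked, in the order asked, and still so for the second after the job is handed in, with the robot touching nothing.
It also fails if it takes over 72 s, if anything falls off the work surface, if the arm or the gripper's body presses on something with over 40 N, if the wrist force passes 120 N, or if a joint passes its speed limit or range.

## Working session

There is one attempt and no reset: what is moved stays moved. The work goes in short steps, Python scripts to look and compute and a tool call to move; the robot and the scene stay as the last step left them, time stands still between calls to the robot, and variables do not carry over. Pictures are saved under pics/ and viewed, and the job is handed in when it is done.

Besides the shell and the picture viewer there is one more tool, called after "Call:" as name(argument=value, ...), one argument or row to a line, values as JSON. arm_command: Moves the arm, as the interface text tells. Its arguments: {"type":"object","properties":{"targets":{"type":"string"},"newtons":{"type":"number"}},"required":["targets"]}

```bash
ls; mkdir -p pics; cat > h.py <<'E'
import numpy as np, cv2
from workcell import bot
def save(f,n): cv2.imwrite('pics/'+n,f['pixels'])
def KD(f): return np.array([[f['fx'],0,f['cx']],[0,f['fy'],f['cy']],[0,0,1]],float),np.array(f['distortion'],float)
def ray(f,u,v):
    K,D=KD(f); p=cv2.undistortPoints(np.array([[[u,v]]],float),K,D)[0,0]
    R=np.array(f['R']);t=np.array(f['t'])
    return -R.T@t, R.T@np.array([p[0],p[1],1.])
def onz(f,u,v,z):
    c,d=ray(f,u,v); return c+d*(z-c[2])/d[2]
def dep(f,u,v):
    c,d=ray(f,u,v); return c+d*f['range_z'][int(round(v)),int(round(u))]
def cloud(f):
    K,D=KD(f); h,w=f['range_z'].shape
    uu,vv=np.meshgrid(np.arange(w),np.arange(h))
    p=cv2.undistortPoints(np.stack([uu,vv],-1).reshape(-1,1,2).astype(float),K,D)[:,0]
    P=np.c_[p,np.ones(len(p))]*f['range_z'].reshape(-1,1)
    R=np.array(f['R']);t=np.array(f['t'])
    return ((P-t)@R).reshape(h,w,3)
def proj(f,X):
    K,D=KD(f); R=np.array(f['R']);t=np.array(f['t'],float)
    return cv2.projectPoints(np.array(X,float).reshape(-1,1,3),cv2.Rodrigues(R)[0],t,K,D)[0][:,0]
E
python3 - <<'E'
from h import *
import pickle
for n in ['side','top','wrist']:
    f=bot.grab_frame(n); save(f,n+'0.png'); pickle.dump(f,open(n+'0.pkl','wb'))
    print(n,f['fx'],np.round(-np.array(f['R']).T@np.array(f['t'])))
print(bot.read_state(),bot.nose_length)
E
```

```text
pics
side 412.5680762328098 [ 375. -823.  887.]
top 483.74889320775003 [ 400.   -5. 1726.]
wrist 334.0489837836377 [ 237. -637.  373.]
{'time': 0.15, 'qpos': array([-1.37284084e+00,  1.16379431e-01,  1.44212078e+00, -7.87515956e-06,
        1.58400057e+00, -3.77942417e-02]), 'qd': array([ 0.00014058, -0.00095505, -0.00187248, -0.00029588,  0.00145401,
        0.00153636]), 'joint_efforts': array([ 1.50078085e-03, -7.32503629e+01, -6.32847977e+01,  2.99783221e-05,
        4.97720903e-03,  2.06524948e-05]), 'ee_pos': array([ 157.65712381, -656.33948863,  404.12367184]), 'ee_rot': array([-0.08283737, -0.7021715 , -0.08347701,  0.70222842]), 'force': array([0.26383674, 0.05720288, 0.10372677]), 'ft_torque': array([ 0.03291677,  0.01820986, -0.01094599]), 'opening': 0.9965126991586907} 173.4
```

View pics/side0.png

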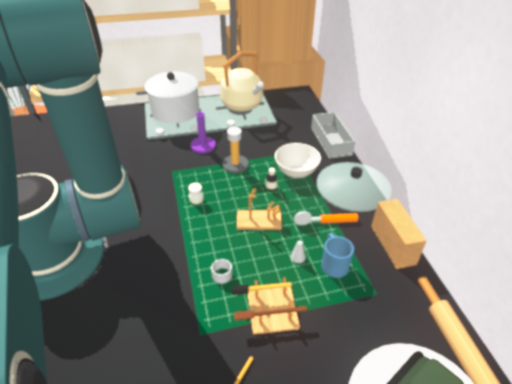

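View pics/top0.png

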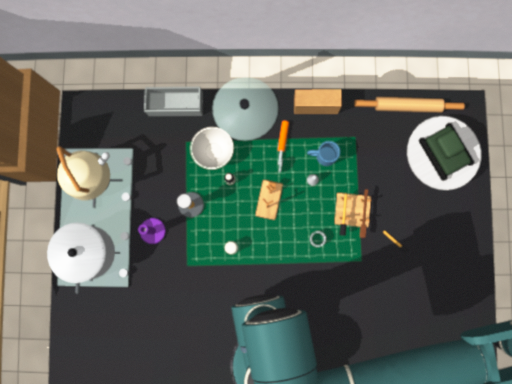

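View pics/wrist0.png

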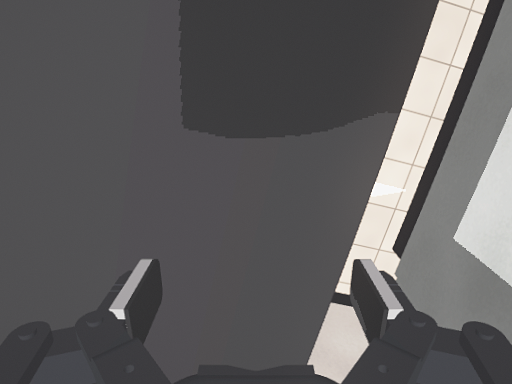

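```bash
python3 - <<'E'
from h import *
import pickle
s=pickle.load(open('side0.pkl','rb'));t=pickle.load(open('top0.pkl','rb'))
a=cv2.resize(s['pixels'][260:384,190:350],(800,620),interpolation=cv2.INTER_CUBIC)[:600]
cv2.imwrite('pics/c1.png',a)
a=cv2.resize(t['pixels'][170:260,320:420],(660,594),interpolation=cv2.INTER_CUBIC)
cv2.imwrite('pics/c2.png',a)
a=cv2.resize(t['pixels'][150:260,140:300],(800,550),interpolation=cv2.INTER_CUBIC)
cv2.imwrite('pics/c3.png',a)
a=cv2.resize(s['pixels'][95:245,170:340],(680,600),interpolation=cv2.INTER_CUBIC)
cv2.imwrite('pics/c4.png',a)
E
```

```text
(no output)
```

View pics/c1.png

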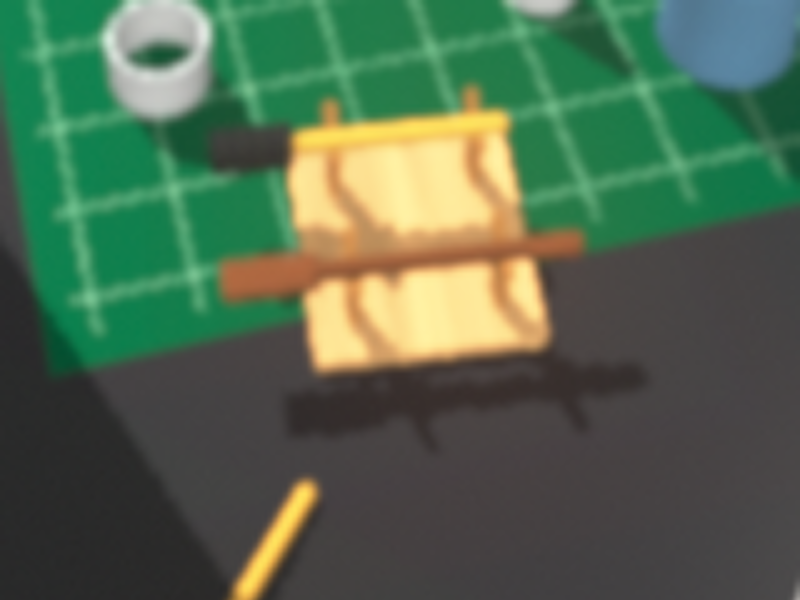

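View pics/c2.png

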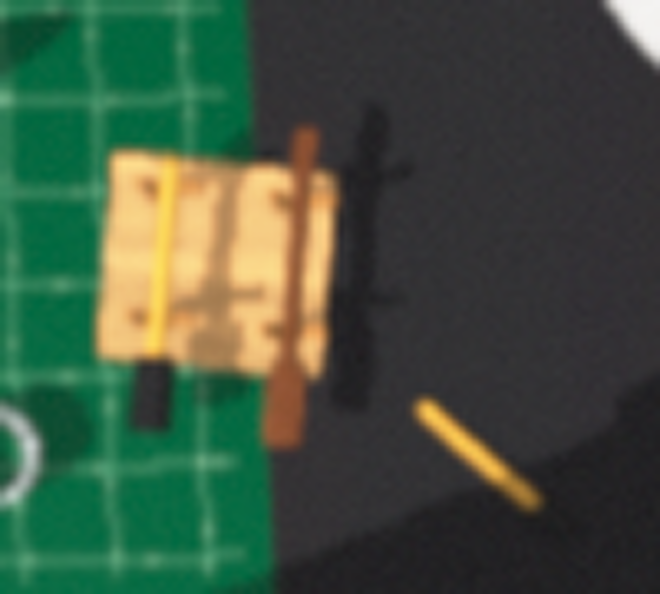

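View pics/c3.png

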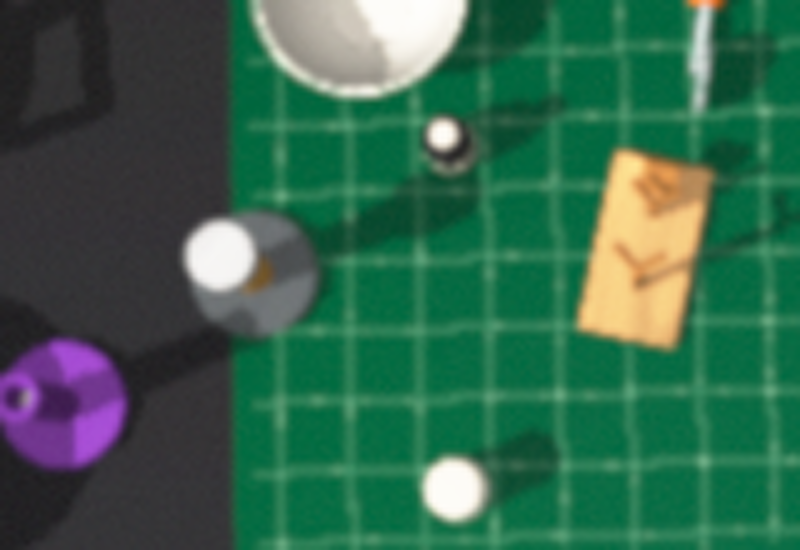

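View pics/c4.png

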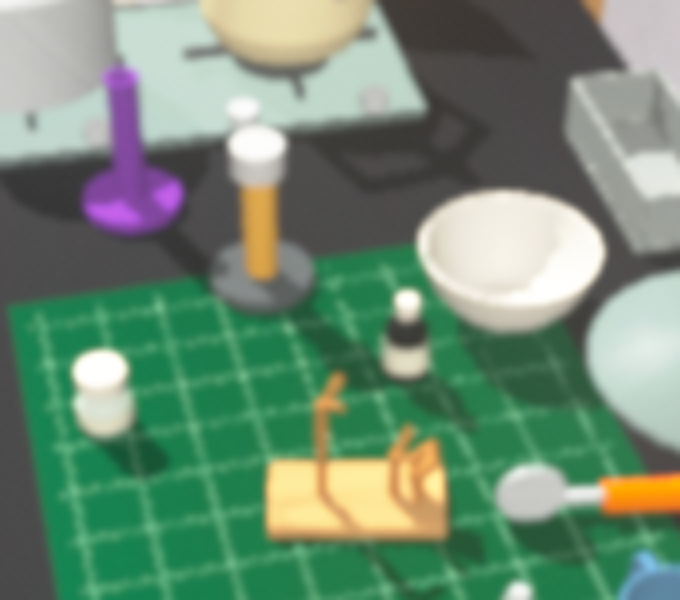

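```bash
python3 - <<'E'
from h import *
import pickle
F={n:pickle.load(open(n+'0.pkl','rb')) for n in('side','top')}
t=F['top'];s=F['side']
P=cloud(t);Q=cloud(s)
hsv=cv2.cvtColor(t['pixels'],cv2.COLOR_BGR2HSV);hs=cv2.cvtColor(s['pixels'],cv2.COLOR_BGR2HSV)
# cap
for n,C,R in (('top',P,(slice(185,225),slice(165,215))),('side',Q,(slice(120,180),slice(215,255)))):
    c=C[R].reshape(-1,3); m=(c[:,2]>134)&(c[:,2]<150); print(n,'cap top',m.sum(),np.round(c[m].mean(0),1),np.round((c[m].min(0)+c[m].max(0))/2,1),np.ptp(c[m],axis=0))
    m=(c[:,2]>5)&(c[:,2]<20);print(' foot',m.sum(),np.round((c[m].min(0)+c[m].max(0))/2,1),np.round(np.ptp(c[m],axis=0),1))
# plunger yellow in top
def mask(h,lo,hi,roi):
    m=cv2.inRange(h,lo,hi); z=np.zeros_like(m); z[roi]=m[roi]; return z
H=hsv[190:240,325:375]; 
for n,f,h,C in (('top',t,hsv,P),('side',s,hs,Q)):
    roi=(slice(185,250),slice(325,405)) if n=='top' else (slice(275,384),slice(220,310))
    c=C[roi].reshape(-1,3); hh=h[roi].reshape(-1,3)
    for nm,m in (('yel',(hh[:,1]>170)&(hh[:,0]>18)&(hh[:,0]<30)&(hh[:,2]>180)),('high',(c[:,2]>40)&(c[:,2]<62))):
        print(n,nm,m.sum(), np.round(c[m].mean(0),1) if m.any() else '', np.round(c[m].min(0),0),np.round(c[m].max(0),0))
print(hsv[225:232,340:346,2], P[225:232,338:348,2].round())
E
```

```text
top cap top 133 [562.9 290.2 140.6] [563.1 289.2 141.9] [40.25743987 41.13630778 14.06853681]
 foot 487 [564.3 294.4  12.3] [140.9 179.5  14.7]
side cap top 107 [560.9 287.8 140.9] [561.4 291.1 139.8] [44.56352712 45.39070659 11.2344181 ]
 foot 621 [584.4 387.1  12. ] [200.7 368.6  14. ]
top yel 24 [ 452.7 -411.1    9.4] [ 431. -444.   -5.] [ 513. -251.   54.]
top high 389 [ 521.2 -287.5   50. ] [ 451. -343.   40.] [ 613. -233.   62.]
side yel 29 [ 443.4 -429.9    7.6] [ 425. -448.    4.] [ 467. -405.   12.]
side high 853 [ 518.8 -290.8   50.4] [ 445. -345.   40.] [ 613. -234.   61.]
[[91 59 56 59 53 63]
 [83 54 50 52 44 50]
 [78 53 53 49 45 49]
 [70 54 52 52 45 47]
 [66 53 49 48 42 50]
 [64 52 53 49 41 51]
 [60 50 50 48 43 54]] [[ 3.  9. 51. 48. 56. 59. 53. 57. -3. 12.]
 [-0. -1. 49. 60. 54. 56. 65. 53. 52. -6.]
 [-5. -2. 56. 53. 56. 54. 52. 52. -1. -1.]
 [ 1.  3. 53. 55. 50. 62. 58. 54. -2.  4.]
 [ 3. -1. 48. 50. 54. 53. 52. 55. -2. -1.]
 [-7.  1. 49. 52. 58. 62. 54. 55. -4.  7.]
 [ 9. 50. 58. 51. 65. 59. 56. 58.  3.  1.]]
```

```bash
python3 - <<'E'
from h import *
import pickle
t=pickle.load(open('top0.pkl','rb'))
hsv=cv2.cvtColor(t['pixels'],cv2.COLOR_BGR2HSV)
def rect(roi,z,lo=(8,60,120),hi=(30,190,255)):
    m=cv2.inRange(hsv,lo,hi); k=np.zeros_like(m); k[roi]=m[roi]
    k=cv2.morphologyEx(k,cv2.MORPH_CLOSE,np.ones((7,7)))
    c=max(cv2.findContours(k,0,2)[0],key=cv2.contourArea)
    X=np.array([onz(t,*p[0],z) for p in c]).astype(np.float32)
    r=cv2.minAreaRect(X[:,:2]); return r, cv2.boxPoints(r).round(0).tolist()
print('rest',rect((slice(170,225),slice(250,290)),12))
print('rack',rect((slice(185,235),slice(330,371)),8))
# loose rod
print('loose',rect((slice(225,255),slice(378,410)),5,(8,60,100),(35,255,255)))
# rod features in top: plunger ends (crop coords c2 /6.6 + (320,170))
for nm,u,v in (('tip',169/6.6+320,158/6.6+170),('shoulder',153/6.6+320,357/6.6+170),('hend',150/6.6+320,430/6.6+170)):
    print(nm,onz(t,u-.5,v-.5,48).round(1))
E
```

```text
Traceback (most recent call last):
cv2.error: OpenCV(4.12.0) /io/opencv/modules/imgproc/src/convhull.cpp:143: error: (-215:Assertion failed) total >= 0 && (depth == CV_32F || depth == CV_32S) in function 'convexHull'
```

```bash
python3 - <<'E'
from h import *
import pickle
t=pickle.load(open('top0.pkl','rb'))
hsv=cv2.cvtColor(t['pixels'],cv2.COLOR_BGR2HSV)
def rect(roi,z,lo=(8,60,120),hi=(30,190,255)):
    m=cv2.inRange(hsv,lo,hi); k=np.zeros_like(m); k[roi]=m[roi]
    k=cv2.morphologyEx(k,cv2.MORPH_CLOSE,np.ones((7,7)))
    c=max(cv2.findContours(k,0,2)[0],key=cv2.contourArea)
    X=np.ascontiguousarray(np.array([onz(t,*map(float,p[0]),z) for p in c])[:,:2].astype(np.float32))
    r=cv2.minAreaRect(X); return r, cv2.boxPoints(r).round(0).tolist()
print('rest',rect((slice(170,225),slice(250,290)),12))
print('rack',rect((slice(185,235),slice(330,371)),8))
print('loose',rect((slice(225,255),slice(378,410)),5,(8,60,100),(35,255,255)))
for nm,u,v in (('tip',169/6.6+320,158/6.6+170),('shoulder',153/6.6+320,357/6.6+170),('hend',150/6.6+320,430/6.6+170)):
    print(nm,onz(t,u-.5,v-.5,48).round(1))
E
```

```text
rest (((582.8636474609375, 10.274944305419922), (73.12870025634766, 132.95855712890625), 77.81319427490234), [[510.0, -11.0], [640.0, -39.0], [656.0, 32.0], [526.0, 60.0]])
rack (((542.0763549804688, -288.73162841796875), (123.36678314208984, 159.2996368408203), 84.72586059570312), [[457.0, -343.0], [616.0, -357.0], [627.0, -235.0], [468.0, -220.0]])
loose (((444.0599060058594, -427.5762634277344), (80.57107543945312, 14.859968185424805), 49.06879425048828), [[412.0, -453.0], [423.0, -463.0], [476.0, -402.0], [465.0, -392.0]])
tip [ 599.8 -257.2   48. ]
shoulder [ 494.4 -247.2   48. ]
hend [ 456.1 -245.1   48. ]
```

```bash
cat >> h.py <<'E'
from scipy.spatial.transform import Rotation as Ro
def pose(s=None):
    s=s or bot.read_state(); q=s['ee_rot']
    return np.array(s['ee_pos']),Ro.from_quat([q[1],q[2],q[3],q[0]]).as_matrix()
def mkR(a,y):
    a=np.array(a,float);a/=np.linalg.norm(a);y=np.array(y,float);y-=a*(a@y);y/=np.linalg.norm(y)
    return np.c_[a,y,np.cross(a,y)]
def plan(g,R1,n=None,off=155.,cur=None):
    """rows from current pose to grasp point g with R1"""
    p,R=cur or pose(); p1=np.array(g)-off*R1[:,0]
    rv=Ro.from_matrix(R.T@R1).as_rotvec(degrees=True)
    N=int(np.ceil(max(np.linalg.norm(p1-p)/40,np.linalg.norm(rv)/7.0,1))); n=n or N
    print('dist',np.linalg.norm(p1-p).round(1),'ang',np.linalg.norm(rv).round(1),'rows',n)
    for i in range(n):
        Ri=R@Ro.from_rotvec(rv*i/n,degrees=True).as_matrix()
        d=Ri.T@(p1-p)/n
        print(' '.join('%g'%x for x in np.r_[d.round(1),(rv/n).round(2)]))
def stat():
    s=bot.read_state();p,R=pose(s)
    print('t',round(s['time'],2),'tcp',p.round(1),'gp',(p+155*R[:,0]).round(1),'F',np.round(s['force'],1),'op',round(s['opening'],3));print(R.round(3).tolist())
E
python3 - <<'E'
from h import *
import pickle
stat()
t=pickle.load(open('top0.pkl','rb'))
for n,u,v,z in (('jar',231,248,50),('bottle',230,178,70),('bowl',212,148,60),('cutter',318,239,35),('nozzle',313,180,40),('mug',328,152,80),('wheel',280,165,30)): print(n,onz(t,u,v,z).round(0))
f=pickle.load(open('wrist0.pkl','rb')); p,R=pose(); c=-np.array(f['R']).T@np.array(f['t'])
print('cam in tool',(R.T@(c-p)).round(1), 'camaxes in tool',(R.T@np.array(f['R']).T).round(2).tolist())
E
```

```text
t 0.15 tcp [ 157.7 -656.3  404.1] gp [ 157.6 -656.2  249.1] F [0.3 0.1 0.1] op 0.997
[[-0.0, 0.234, -0.972], [0.001, -0.972, -0.234], [-1.0, -0.001, -0.0]]
jar [409. 140.  50.]
bottle [651. 144.  70.]
bowl [759. 210.  60.]
cutter [ 441. -162.   35.]
nozzle [ 648. -146.   40.]
mug [ 741. -196.   80.]
wheel [704. -30.  30.]
cam in tool [ 31.    0.1 -81.9] camaxes in tool [[0.0, -0.32, 0.95], [1.0, 0.0, -0.0], [-0.0, 0.95, 0.32]]
```

```bash
python3 - <<'E'
from h import *
plan([500,-255,280],mkR([0,0,-1],[-.095,-.995,0]))
E
```

```text
dist 528.4 ang 19.0 rows 14
-2.2 -22.2 -30.5 1.35 0 0
-2.2 -22.9 -29.9 1.35 0 0
-2.2 -23.6 -29.4 1.35 0 0
-2.2 -24.3 -28.8 1.35 0 0
-2.2 -24.9 -28.2 1.35 0 0
-2.2 -25.6 -27.6 1.35 0 0
-2.2 -26.2 -27 1.35 0 0
-2.2 -26.9 -26.4 1.35 0 0
-2.2 -27.5 -25.8 1.35 0 0
-2.2 -28.1 -25.1 1.35 0 0
-2.2 -28.7 -24.4 1.35 0 0
-2.2 -29.3 -23.8 1.35 0 0
-2.2 -29.8 -23.1 1.35 0 0
-2.2 -30.3 -22.3 1.35 0 0
```

Call:
arm_command(
  targets="1 -2.2 -22 -30 1.35 0 0;1 -2.2 -23 -30 1.35 0 0;1 -2.2 -24 -29 1.35 0 0;1 -2.2 -24 -29 1.35 0 0;1 -2.2 -25 -28 1.35 0 0;1 -2.2 -26 -28 1.35 0 0;1 -2.2 -26 -27 1.35 0 0;1 -2.2 -27 -26 1.35 0 0;1 -2.2 -27 -26 1.35 0 0;1 -2.2 -28 -25 1.35 0 0",
  newtons=60,
)

```text
time: 0.98
ee_pos: [406.9, -362.9, 422.6]
ee_rot: [0.009, -0.706, 0.005, 0.708]
force: [0.1, -1.0, -0.5]
opening: 1.003
```

Call:
arm_command(
  targets="1 -1 -27 -24 1.2 0 0;1 -1 -27 -24 1.2 0 0;1 0 -27 -24 1.2 0 0;1 0 -25 -22 1.2 0 0;1 0 0 0 0 0 0",
)

```text
time: 1.4
ee_pos: [512.6, -251.1, 425.5]
ee_rot: [0.04, -0.705, 0.035, 0.707]
force: [-0.3, 0.0, 0.2]
opening: 0.998
```

```bash
python3 - <<'E'
from h import *
import pickle
f=bot.grab_frame('wrist'); save(f,'w1.png'); pickle.dump(f,open('w1.pkl','wb')); stat()
E
```

```text
t 1.45 tcp [ 511.5 -252.3  425.5] gp [ 511.1 -251.4  270.5] F [-0.3  0.3 -0.1] op 1.0
[[-0.002, -0.104, -0.995], [0.006, -0.995, 0.104], [-1.0, -0.006, 0.003]]
```

View pics/w1.png

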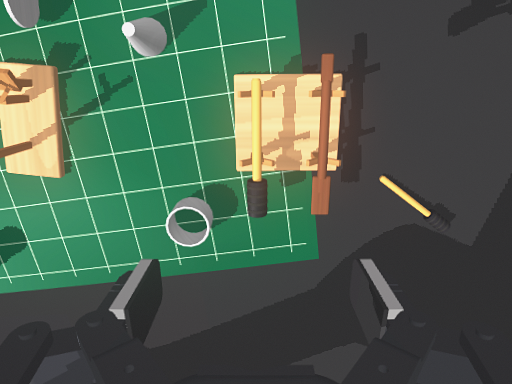

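```bash
python3 - <<'E'
from h import *
import pickle
f=pickle.load(open('w1.pkl','rb'))
hsv=cv2.cvtColor(f['pixels'],cv2.COLOR_BGR2HSV)
cv2.imwrite('pics/w1c.png',cv2.resize(f['pixels'][60:230,225:350],(588,800))[:600] if 0 else cv2.resize(f['pixels'][60:230,225:350],(441,600)))
for n,u,v,z in (('tip',256,79,46),('shoulder',257,181,46),('hend',258,216,46),('small tip',381,178,4),('small sh',430,213,4),('small end',444,222,6)): print(n,onz(f,u,v,z).round(1))
m=cv2.inRange(hsv,(20,150,120),(35,255,255)); k=np.zeros_like(m);k[70:195,248:268]=m[70:195,248:268]
for v in range(80,182,10):
    us=np.where(k[v])[0]; print(v,us.min(),us.max(),onz(f,us.mean(),v,48).round(1)) if len(us) else print(v)
E
```

```text
tip [ 597.1 -257.9   46. ]
shoulder [ 492.1 -248.    46. ]
hend [ 451.2 -244.8   46. ]
small tip [ 468.3 -397.4    4. ]
small sh [ 415.4 -461.2    4. ]
small end [ 401.8 -479.3    6. ]
80
90
100
110
120
130
140
150
160
170
180
```

View pics/w1c.png

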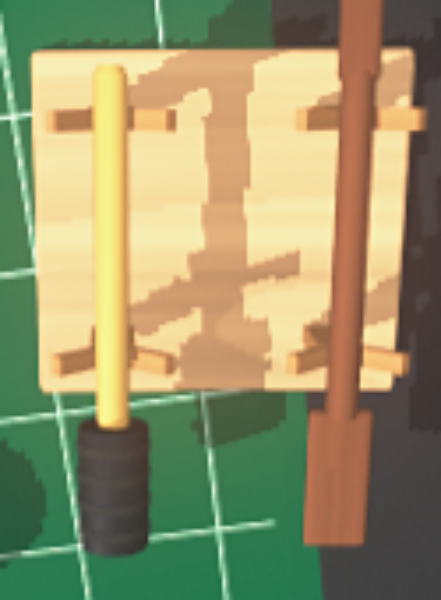

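```bash
python3 - <<'E'
from h import *
plan([560,60,300],mkR([0,0,-1],[-.211,-.9775,0]))
E
```

```text
dist 317.4 ang 6.2 rows 8
-3.5 -39.5 -1.9 0.77 0.02 0.04
-3.5 -39.5 -1.4 0.77 0.02 0.04
-3.5 -39.5 -0.9 0.77 0.02 0.04
-3.6 -39.5 -0.3 0.77 0.02 0.04
-3.6 -39.5 0.2 0.77 0.02 0.04
-3.6 -39.5 0.7 0.77 0.02 0.04
-3.6 -39.5 1.2 0.77 0.02 0.04
-3.7 -39.5 1.8 0.77 0.02 0.04
```

Call:
arm_command(
  targets="1 -3.5 -39.5 -2 0.77 0 0;1 -3.5 -39.5 -1 0.77 0 0;1 -3.5 -39.5 -1 0.77 0 0;1 -3.5 -39.5 0 0.77 0 0;1 -3.5 -39.5 0 0.77 0 0;1 -3.5 -39.5 1 0.77 0 0;1 -3.5 -39.5 1 0.77 0 0;1 -3.5 -39 2 0.77 0 0;1 0 0 0 0 0 0",
)

```text
time: 2.2
ee_pos: [558.6, 64.7, 453.9]
ee_rot: [0.081, -0.7, 0.078, 0.705]
force: [0.3, -1.7, 0.2]
opening: 0.999
```

```bash
python3 - <<'E'
from h import *
import pickle
f=bot.grab_frame('wrist'); save(f,'w2.png'); pickle.dump(f,open('w2.pkl','wb')); stat()
plan([552,270,275],mkR([0,0,-1],[0,-1,0]))
E
```

```text
t 2.25 tcp [558.4  62.7 453.5] gp [557.4  63.4 298.5] F [ 0.5 -0.6 -0.2] op 0.999
[[-0.006, -0.223, -0.975], [0.004, -0.975, 0.223], [-1.0, -0.003, 0.007]]
dist 208.7 ang 12.9 rows 6
4.1 -33.4 8.7 -2.15 0.07 0.04
4 -33.7 7.5 -2.15 0.07 0.04
4 -34 6.2 -2.15 0.07 0.04
4 -34.2 4.9 -2.15 0.07 0.04
4 -34.4 3.6 -2.15 0.07 0.04
3.9 -34.5 2.4 -2.15 0.07 0.04
```

View pics/w2.png

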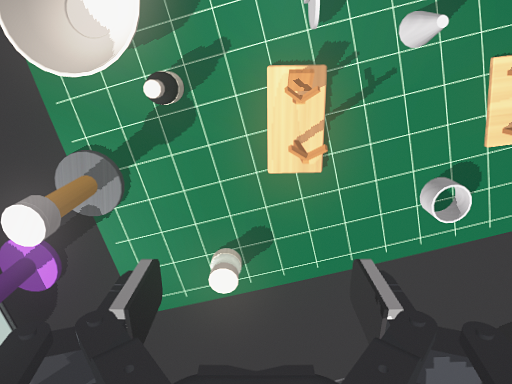

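```bash
python3 - <<'E'
from h import *
import pickle
f=pickle.load(open('w2.pkl','rb'))
c=[onz(f,u,v,12) for u,v in ((268,66),(326,65),(322,172),(269,173))]
c=np.array(c);print(c.round(1).tolist(),np.linalg.norm(np.roll(c,-1,0)-c,axis=1).round(1))
ctr=c.mean(0);d=(c[0]+c[1]-c[2]-c[3]);d/=np.linalg.norm(d);print(ctr.round(1),d.round(3),'mid',(ctr+10*d).round(1))
cv2.imwrite('pics/w2c.png',cv2.resize(f['pixels'][55:185,255:340],(392,600)))
E
```

```text
[[650.9, 30.9, 12.0], [637.3, -34.8, 12.0], [511.9, -9.3, 12.0], [525.4, 56.8, 12.0]] [ 67.1 128.1  67.4 128.1]
[581.4  10.9  12. ] [ 0.98  -0.201  0.   ] mid [591.2   8.9  12. ]
```

View pics/w2c.png

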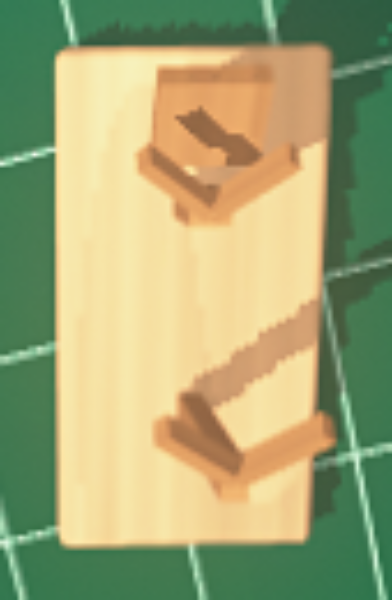

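Call:
arm_command(
  targets="1 4 -33 9 -2.15 0 0;1 4 -34 8 -2.15 0 0;1 4 -34 6 -2.15 0 0;1 4 -34 5 -2.15 0 0;1 4 -34 4 -2.15 0 0;1 4 -34 2 -2.15 0 0;1 0 0 0 0 0 0",
)

```text
time: 2.83
ee_pos: [551.9, 266.8, 428.1]
ee_rot: [-0.001, -0.705, -0.001, 0.709]
force: [0.3, -0.7, -0.7]
opening: 1.003
```

```bash
python3 - <<'E'
from h import *
import pickle
f=bot.grab_frame('wrist'); save(f,'w3.png'); pickle.dump(f,open('w3.pkl','wb')); stat()
E
```

```text
t 2.88 tcp [552.1 264.9 428.5] gp [551.2 264.9 273.5] F [-0.3 -0.9 -1.5] op 0.998
[[-0.006, 0.001, -1.0], [0.0, -1.0, -0.001], [-1.0, -0.0, 0.006]]
```

View pics/w3.png

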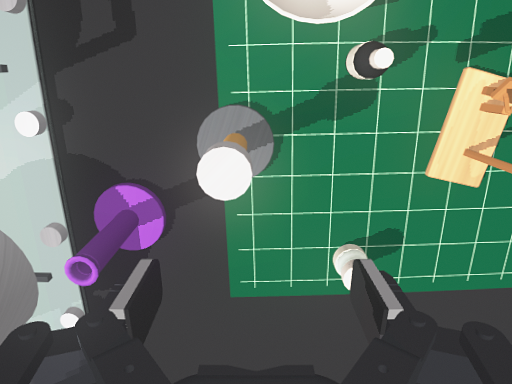

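```bash
python3 - <<'E'
from h import *
import pickle
f=pickle.load(open('w3.pkl','rb'))
hsv=cv2.cvtColor(f['pixels'],cv2.COLOR_BGR2HSV)
m=((hsv[...,1]<40)&(hsv[...,2]>190)).astype(np.uint8); k=np.zeros_like(m);k[135:210,185:265]=m[135:210,185:265]
c=max(cv2.findContours(k,0,2)[0],key=cv2.contourArea); e=cv2.fitEllipse(c);print(e)
print('cap',onz(f,*e[0],141).round(1), [onz(f,e[0][0]+s*e[1][0]/2,e[0][1],141).round(1) for s in(-1,1)])
for u,v in ((197,144),(273,144),(235,106)): print('foot',onz(f,u,v,12).round(1))
E
```

```text
((223.9380645751953, 173.1526641845703), (52.39408493041992, 54.922611236572266), 112.80109405517578)
cap [563.7 292.2 141. ] [array([563.6, 313. , 141. ]), array([563.7, 271.4, 141. ])]
foot [563.3 335.4  12. ]
foot [563.5 247.2  12. ]
foot [606.3 290.6  12. ]
```

Call:
arm_command(
  targets="1 25 -13.2 -6 0 0.3 0;1 27 -13.2 -6 0 0 0;1 32 0 0 0 0 0;1 28 0 0 0 0 0;1 15 0 0 0 0 0;1 7 0 0 0 0 0;1 0 0 0 0 0 0",
)

```text
time: 3.47
ee_pos: [568.2, 279.6, 291.2]
ee_rot: [-0.003, 0.708, -0.004, -0.706]
force: [0.2, -0.8, -0.1]
opening: 0.999
```

```bash
python3 - <<'E'
from h import *
stat(); plan([563,291.3,137],mkR([0,0,-1],[0,-1,0]))
f=bot.grab_frame('wrist'); save(f,'w4.png')
E
```

```text
t 3.47 tcp [568.2 279.6 291.2] gp [568.7 279.3 136.2] F [ 0.2 -0.8 -0.1] op 0.999
[[0.003, -0.01, -1.0], [-0.002, -1.0, 0.01], [-1.0, 0.002, -0.003]]
dist 12.9 ang 0.6 rows 1
-0.8 -11.7 5.3 -0.55 -0.2 -0.1
```

View pics/w4.png

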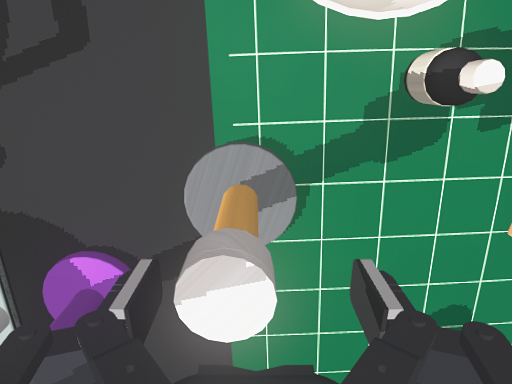

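Call:
arm_command(
  targets="1 0 -12.5 5.5 -0.5 0 0;1 0 0 0 0 0 0",
)

```text
time: 3.68
ee_pos: [563.6, 291.2, 294.9]
ee_rot: [-0.001, 0.709, -0.001, -0.705]
force: [-0.1, 0.7, 0.4]
opening: 1.001
```

```bash
python3 - <<'E'
from h import *
import pickle
stat(); plan([563,291.3,137],mkR([0,0,-1],[0,-1,0]))
f=pickle.load(open('w3.pkl','rb'));print(onz(f,80,270,135))
E
```

```text
t 3.68 tcp [563.6 291.2 294.9] gp [564.7 291.2 139.9] F [-0.1  0.7  0.4] op 1.001
[[0.007, -0.003, -1.0], [-0.0, -1.0, 0.003], [-1.0, 0.0, -0.007]]
dist 3.0 ang 0.4 rows 1
2.9 -0.1 0.6 -0.17 -0.39 -0.02
[469.99572515 427.80380294 135.        ]
```

Call:
arm_command(
  targets="0.3 3 0 0.6 0 -0.4 0;-1 0 0 0 0 0 0;-1 0 0 0 0 0 0;-1 0 0 0 0 0 0;-1 0 0 0 0 0 0;-1 0 0 0 0 0 0",
  newtons=50,
)

```text
time: 4.18
ee_pos: [563.3, 291.8, 296.8]
ee_rot: [-0.001, 0.709, 0.0, -0.705]
force: [0.3, -0.3, -0.3]
opening: 0.493
```

Call:
arm_command(
  targets="-1 -8 0 0 0 0 0;-1 -20 0 0 0 0 0;-1 -20 0 0 0 0 0;-1 0 0 0 0 0 0",
)

```text
time: 4.52
ee_pos: [562.8, 291.5, 346.5]
ee_rot: [-0.001, 0.708, -0.0, -0.706]
force: [0.3, 0.6, 0.2]
opening: 0.494
```

```bash
python3 - <<'E'
from h import *
f=bot.grab_frame('side'); cv2.imwrite('pics/s1.png',cv2.resize(f['pixels'][60:240,150:330],(600,600))); stat()
f=bot.grab_frame('wrist'); save(f,'w5.png')
E
```

```text
t 4.57 tcp [562.7 291.4 344.6] gp [562.9 291.5 189.6] F [-0.2  1.4 -0.6] op 0.499
[[0.001, -0.002, -1.0], [0.0, -1.0, 0.002], [-1.0, -0.0, -0.001]]
```

View pics/s1.png

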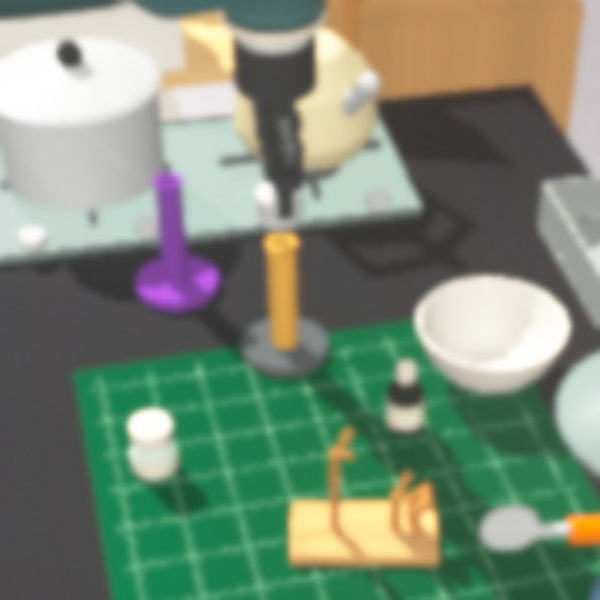

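View pics/w5.png

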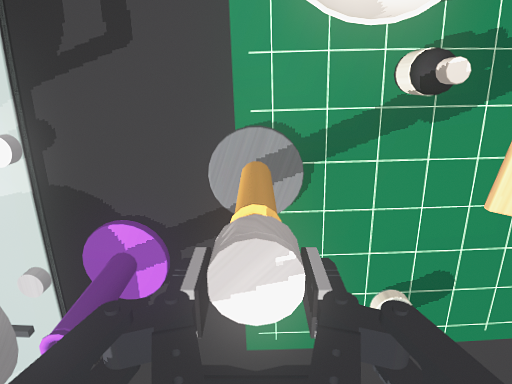

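Call:
arm_command(
  targets="-1 0 33 22 0 0 0;-1 0 33 22 0 0 0;-1 20 32 20 0 0 0;-1 35 0 0 0 0 0;-1 35 0 0 0 0 0;-1 30 0 0 0 0 0;-1 20 0 0 0 0 0;-1 0 0 0 0 0 0",
)

```text
time: 5.28
ee_pos: [493.7, 189.9, 191.8]
ee_rot: [-0.0, -0.705, 0.002, 0.709]
force: [-0.4, -1.1, -0.6]
opening: 0.492
```

```bash
python3 - <<'E'
from h import *
stat();stat();plan([500,195,30],mkR([0,0,-1],[0,-1,0]))
E
```

```text
t 5.28 tcp [493.7 189.9 191.8] gp [492.8 189.5  36.8] F [-0.4 -1.1 -0.6] op 0.492
[[-0.006, -0.002, -1.0], [-0.003, -1.0, 0.002], [-1.0, 0.003, 0.006]]
t 5.28 tcp [493.7 189.9 191.8] gp [492.8 189.5  36.8] F [-0.4 -1.1 -0.6] op 0.492
[[-0.006, -0.002, -1.0], [-0.003, -1.0, 0.002], [-1.0, 0.003, 0.006]]
dist 10.5 ang 0.4 rows 1
6.7 -5.1 -6.3 -0.1 0.34 -0.17
```

Lower gently until contact.

Call:
arm_command(
  targets="-1 3 0 0 0 0.3 0;-1 3 0 0 0 0 0;-1 0 0 0 0 0 0",
)

```text
time: 5.53
ee_pos: [493.6, 189.9, 185.4]
ee_rot: [-0.001, -0.706, 0.002, 0.708]
force: [0.7, 0.3, 0.1]
opening: 0.497
```

Call:
arm_command(
  targets="-1 2 0 0 0 0 0;-1 2 0 0 0 0 0;-1 0 0 0 0 0 0",
)

```text
time: 5.78
ee_pos: [494.5, 190.4, 184.0]
ee_rot: [0.0, 0.708, -0.001, -0.707]
force: [-1.5, -0.3, -1.3]
opening: 0.492
```

Call:
arm_command(
  targets="-1 2 0 0 0 0 0;-1 2 0 0 0 0 0",
)

```text
time: 5.95
ee_pos: [495.3, 190.6, 182.8]
ee_rot: [0.0, 0.709, -0.001, -0.706]
force: [-13.7, -5.6, 32.3]
opening: 0.492
```

Call:
arm_command(
  targets="-1 -1 0 0 0 0 0;0.3 0 0 0 0 0 0;0.3 0 0 0 0 0 0;0.3 0 0 0 0 0 0;1 -15 0 0 0 0 0;1 -25 0 0 0 0 0;1 -35 0 0 0 0 0;1 -40 0 0 0 0 0",
)

```text
time: 6.62
ee_pos: [493.4, 190.4, 294.3]
ee_rot: [-0.002, -0.704, 0.002, 0.71]
force: [1.0, -0.2, 0.4]
opening: 0.998
```

```bash
python3 - <<'E'
from h import *
stat();
f=bot.grab_frame('wrist'); save(f,'w6.png')
plan([530,-100,260],mkR([0,0,-1],[-.094,-.9955,0]))
E
```

```text
t 6.62 tcp [493.4 190.4 294.3] gp [492.2 189.6 139.3] F [ 1.  -0.2  0.4] op 0.998
[[-0.007, -0.001, -1.0], [-0.006, -1.0, 0.001], [-1.0, 0.006, 0.007]]
dist 313.4 ang 5.3 rows 8
-13.8 36.4 -4.5 0.67 -0.01 -0.02
-13.8 36.3 -4.9 0.67 -0.01 -0.02
-13.9 36.3 -5.3 0.67 -0.01 -0.02
-13.9 36.2 -5.8 0.67 -0.01 -0.02
-13.9 36.1 -6.2 0.67 -0.01 -0.02
-13.9 36 -6.6 0.67 -0.01 -0.02
-13.9 36 -7 0.67 -0.01 -0.02
-13.9 35.9 -7.4 0.67 -0.01 -0.02
```

View pics/w6.png

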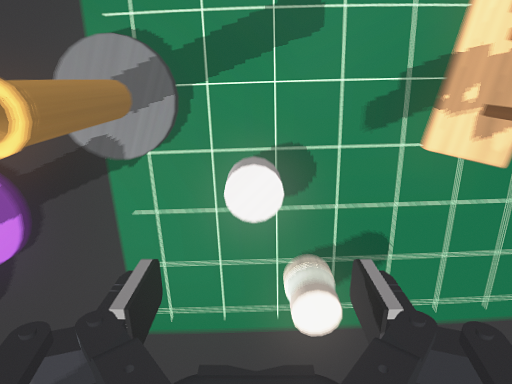

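Call:
arm_command(
  targets="0 -14 36 -4.5 0.6 0 0;0 -14 36 -5 0.6 0 0;0 -14 36 -5 0.6 0 0;0 -14 36 -6 0.6 0 0;0 -14 36 -6 0.6 0 0;0 -14 36 -6 0.6 0 0;0 -14 36 -7 0.6 0 0;0 -14 36 -7 0.6 0 0",
)

```text
time: 7.33
ee_pos: [529.1, -103.8, 421.6]
ee_rot: [-0.027, 0.709, -0.028, -0.704]
force: [1.0, 0.1, -0.3]
opening: 0.5
```

```bash
python3 - <<'E'
from h import *
stat();
h=np.array([-.9955,.094,0]);a=-.4226*h-.9063*np.array([0,0,1.]);y=[-.094,-.9955,0]
plan(np.array([537,-252.3,46])-90*a,mkR(a,y))
E
```

```text
t 7.33 tcp [ 529.1 -103.8  421.6] gp [ 530.3 -103.9  266.6] F [ 1.   0.1 -0.3] op 0.5
[[0.008, -0.078, -0.997], [-0.001, -0.997, 0.078], [-1.0, -0.0, -0.008]]
dist 227.8 ang 24.6 rows 6
25.5 24.3 14.2 0.15 4.09 0.04
24.4 24.3 15.9 0.15 4.09 0.04
23.2 24.3 17.6 0.15 4.09 0.04
21.9 24.4 19.1 0.15 4.09 0.04
20.5 24.4 20.6 0.15 4.09 0.04
19 24.5 21.9 0.15 4.09 0.04
```

Call:
arm_command(
  targets="0 25.5 24.5 14 0.1 4.1 0;0 24 24.5 16 0.1 4.1 0;0 23 24.5 17.5 0.1 4.1 0;0 22 24.5 19 0.1 4.1 0;0 20.5 24.5 20.5 0.1 4.1 0;0 19 24.5 22 0.1 4.1 0;0 0 0 0 0 0 0",
)

```text
time: 7.92
ee_pos: [431.7, -255.8, 266.3]
ee_rot: [-0.023, 0.85, -0.043, -0.524]
force: [-0.9, 0.9, -1.8]
opening: 0.495
```

```bash
python3 - <<'E'
from h import *
stat();
h=np.array([-.9955,.094,0]);a=-.4226*h-.9063*np.array([0,0,1.]);y=[-.094,-.9955,0]
plan(np.array([537,-252.3,46])-90*a,mkR(a,y),1)
import pickle
f=bot.grab_frame('wrist'); save(f,'w7.png'); pickle.dump(f,open('w7.pkl','wb'))
E
```

```text
t 7.92 tcp [ 431.7 -255.8  266.3] gp [ 501.  -263.6  127.9] F [-0.9  0.9 -1.8] op 0.495
[[0.447, -0.098, -0.889], [-0.05, -0.995, 0.085], [-0.893, 0.006, -0.45]]
dist 13.6 ang 1.8 rows 1
-1.3 -13.4 -1.7 -0.05 -1.74 -0.43
```

View pics/w7.png

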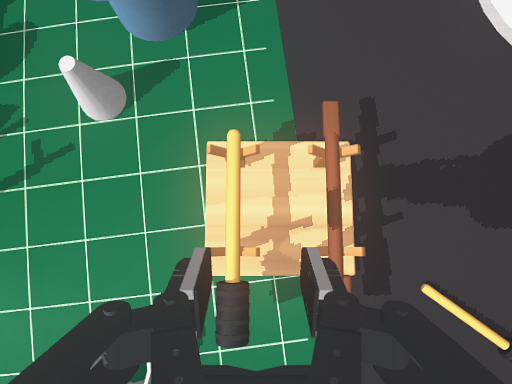

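```bash
python3 - <<'E'
from h import *
import pickle
f=pickle.load(open('w7.pkl','rb'))
for n,u,v,z in (('tip',234,131,46),('sh',232,281,46),('he',232,346,50),('cr1',234,150,55),('cr2',232,248,55),): print(n,onz(f,u,v,z).round(1))
E
```

```text
tip [ 598. -258.   46.]
sh [ 494.  -247.5   46. ]
he [ 453.1 -244.    50. ]
cr1 [ 581.5 -257.1   55. ]
cr2 [ 516. -250.   55.]
```

Call:
arm_command(
  targets="0 -1 -14 -1.5 0 -1.7 -0.4;0 0 0 0 0 0 0",
)

```text
time: 8.13
ee_pos: [435.0, -241.5, 270.6]
ee_rot: [-0.027, 0.842, -0.041, -0.538]
force: [-0.8, -0.2, -0.2]
opening: 0.496
```

```bash
python3 - <<'E'
from h import *
stat();
h=np.array([-.9955,.094,0]);a=-.4226*h-.9063*np.array([0,0,1.]);y=[-.094,-.9955,0]
plan(np.array([537,-252.3,46])-0*a,mkR(a,y),4)
E
```

```text
t 8.13 tcp [ 435.  -241.5  270.6] gp [ 499.8 -247.8  129.9] F [-0.8 -0.2 -0.2] op 0.496
[[0.418, -0.098, -0.903], [-0.041, -0.995, 0.089], [-0.908, -0.001, -0.42]]
dist 91.9 ang 0.3 rows 4
23 0.3 0.4 -0.06 0.04 -0.02
23 0.3 0.4 -0.06 0.04 -0.02
23 0.3 0.5 -0.06 0.04 -0.02
23 0.3 0.5 -0.06 0.04 -0.02
```

Call:
arm_command(
  targets="0 26 0.3 0.5 0 0 0;0 26 0.3 0.5 0 0 0;0 22 0.3 0.5 0 0 0;0 12 0.3 0.5 0 0 0;0 5 0 0 0 0 0;0 0 0 0 0 0 0",
)

```text
time: 8.63
ee_pos: [477.9, -244.7, 191.4]
ee_rot: [-0.022, 0.844, -0.04, -0.534]
force: [-0.7, -0.4, 0.8]
opening: 0.504
```

```bash
python3 - <<'E'
from h import *
stat();
h=np.array([-.9955,.094,0]);a=-.4226*h-.9063*np.array([0,0,1.]);y=[-.094,-.9955,0]
plan(np.array([538,-252.1,46]),mkR(a,y),1)
f=bot.grab_frame('wrist'); save(f,'w8.png')
E
```

```text
t 8.63 tcp [ 477.9 -244.7  191.4] gp [ 544.  -251.5   51.3] F [-0.7 -0.4  0.8] op 0.504
[[0.426, -0.091, -0.9], [-0.044, -0.996, 0.08], [-0.903, 0.006, -0.429]]
dist 7.2 ang 0.5 rows 1
2.3 1.7 6.6 0.29 -0.38 -0.22
```

View pics/w8.png

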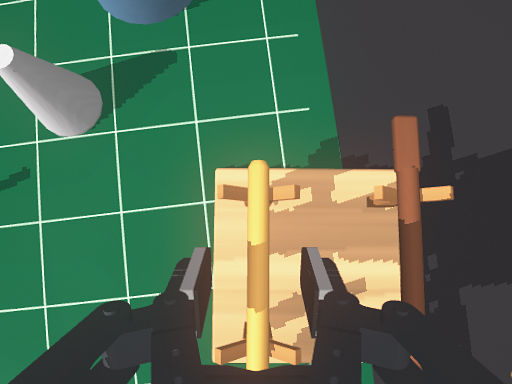

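Call:
arm_command(
  targets="0 3 1 7 0.3 -0.4 0;0 0 0 0 0 0 0",
)

```text
time: 8.85
ee_pos: [472.9, -245.2, 187.9]
ee_rot: [-0.024, 0.843, -0.041, -0.536]
force: [-0.1, 0.6, -0.3]
opening: 0.496
```

```bash
python3 - <<'E'
from h import *
stat();
h=np.array([-.9955,.094,0]);a=-.4226*h-.9063*np.array([0,0,1.]);y=[-.094,-.9955,0]
plan(np.array([538,-252.1,46]),mkR(a,y),1)
E
```

```text
t 8.85 tcp [ 472.9 -245.2  187.9] gp [ 538.3 -252.1   47.6] F [-0.1  0.6 -0.3] op 0.496
[[0.422, -0.095, -0.902], [-0.044, -0.995, 0.084], [-0.906, 0.004, -0.424]]
dist 1.6 ang 0.3 rows 1
1.3 0.7 0.6 0.04 -0.1 -0.26
```

Call:
arm_command(
  targets="-1 1.5 0 0 0 0 0;-1 0 0 0 0 0 0;-1 0 0 0 0 0 0;-1 0 0 0 0 0 0;-1 0 0 0 0 0 0",
  newtons=70,
)

```text
time: 9.27
ee_pos: [473.2, -245.3, 189.4]
ee_rot: [-0.024, 0.844, -0.042, -0.535]
force: [-0.3, -0.9, -0.7]
opening: 0.091
```

Call:
arm_command(
  targets="-1 -8 0 3.5 0 0 0;-1 -18 0 8 0 0 0;-1 -30 0 14 0 0 0;-1 0 0 0 0 0 0",
)

```text
time: 9.6
ee_pos: [425.2, -240.4, 232.1]
ee_rot: [-0.023, 0.845, -0.042, -0.533]
force: [-0.2, -1.0, 0.1]
opening: 0.09
```

```bash
python3 - <<'E'
from h import *
stat();
f=bot.grab_frame('wrist'); save(f,'w9.png')
E
```

```text
t 9.6 tcp [ 425.2 -240.4  232.1] gp [ 491.6 -247.6   92.2] F [-0.2 -1.   0.1] op 0.09
[[0.428, -0.096, -0.899], [-0.047, -0.995, 0.084], [-0.902, 0.006, -0.431]]
```

View pics/w9.png

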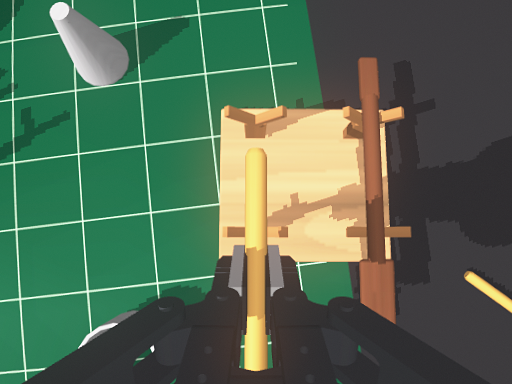

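```bash
python3 - <<'E'
from h import *
f=bot.grab_frame('wrist')
print(onz(f,256,150,92))
C=cloud(f); print(C[150:165:4,256].round(0))
for n in ('side',):
    g=bot.grab_frame(n); cv2.imwrite('pics/s2.png',cv2.resize(g['pixels'][230:384,180:340],(600,578)))
d=np.array([.980,-.201,0]);h=np.array([-.7071*d[0],-.7071*d[1],.7071]);th=np.radians(20)
a=-np.sin(th)*d-np.cos(th)*np.array([0,0,1.]);yv=[-.201,-.980,0]
R1=mkR(a,yv); print(R1.round(3).tolist(), np.degrees(np.arccos(h@a)))
mid=np.array([591.5,8.6,82]); nrm=.7071*d+np.array([0,0,.7071])
g=mid+10*h
print('g',g, 'pre',g+60*nrm)
plan(g+80*nrm+[0,-60,20],R1)
E
```

```text
[ 550.44311219 -253.58577673   92.        ]
[[ 550. -254.   93.]
 [ 548. -253.   94.]
 [ 546. -253.   94.]
 [ 545. -253.   93.]]
[[-0.335, -0.201, -0.92], [0.069, -0.98, 0.189], [-0.94, -0.0, 0.342]] 114.98749791505179
g [584.57042   10.021271  89.071   ] pre [626.1479     1.493645 131.497   ]
dist 324.9 ang 45.7 rows 9
3.3 -21.4 -28.9 0.69 -5.03 0.01
0.8 -21.8 -28.8 0.69 -5.03 0.01
-1.7 -22.1 -28.5 0.69 -5.03 0.01
-4.2 -22.5 -27.9 0.69 -5.03 0.01
-6.6 -22.8 -27.2 0.69 -5.03 0.01
-9 -23.1 -26.2 0.69 -5.03 0.01
-11.2 -23.4 -25.1 0.69 -5.03 0.01
-13.4 -23.7 -23.7 0.69 -5.03 0.01
-15.4 -24 -22.1 0.69 -5.03 0.01
```

View pics/s2.png

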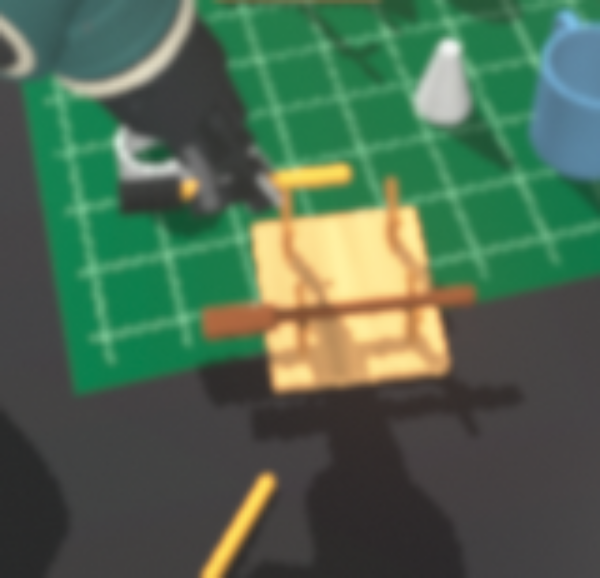

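Call:
arm_command(
  targets="-1 -27 0 -13 0 0 0;-1 -27 0 -13 0 0 0;-1 -27 -6 -13 0 -5 0;-1 0 -22 -29 0.7 -5 0;-1 0 -22 -29 0.7 -5 0;-1 0 -22 -29 0.7 -5 0",
)

```text
time: 10.25
ee_pos: [519.9, -178.7, 337.1]
ee_rot: [-0.05, 0.73, -0.05, -0.679]
force: [-0.3, -0.1, -0.3]
opening: 0.087
```

```bash
cat > tgt.py <<'E'
from h import *
d=np.array([.980,-.201,0]);h=np.array([-.7071*d[0],-.7071*d[1],.7071]);th=np.radians(20)
a=-np.sin(th)*d-np.cos(th)*np.array([0,0,1.]);yv=[-.201,-.980,0]
R1=mkR(a,yv)
mid=np.array([591.5,8.6,82]); nrm=.7071*d+np.array([0,0,.7071])
g=mid+9*h
E
python3 - <<'E'
from tgt import *
stat(); plan(g+80*nrm+[0,0,20],R1)
E
```

```text
t 10.25 tcp [ 519.9 -178.7  337.1] gp [ 531.1 -179.6  182.5] F [-0.3 -0.1 -0.3] op 0.087
[[0.072, -0.141, -0.987], [-0.006, -0.99, 0.141], [-0.997, -0.004, -0.072]]
dist 241.4 ang 24.4 rows 7
5.4 -27 -20.7 0.5 -3.45 -0.03
4.2 -27.2 -20.8 0.5 -3.45 -0.03
2.9 -27.4 -20.8 0.5 -3.45 -0.03
1.7 -27.6 -20.7 0.5 -3.45 -0.03
0.5 -27.7 -20.5 0.5 -3.45 -0.03
-0.7 -27.9 -20.2 0.5 -3.45 -0.03
-1.9 -28.1 -19.9 0.5 -3.45 -0.03
```

Call:
arm_command(
  targets="-1 5 -27 -21 0.5 -3.5 0;-1 4 -27 -21 0.5 -3.5 0;-1 3 -27 -21 0.5 -3.5 0;-1 2 -28 -21 0.5 -3.5 0;-1 0 -28 -20 0.5 -3.5 0;-1 -1 -28 -20 0.5 -3.5 0;-1 -2 -28 -20 0.5 -3.5 0;-1 0 0 0 0 0 0",
)

```text
time: 10.92
ee_pos: [710.7, 3.5, 291.6]
ee_rot: [0.079, -0.551, 0.061, 0.829]
force: [0.7, -0.9, -1.1]
opening: 0.088
```

```bash
python3 - <<'E'
from tgt import *
stat(); plan(g+60*nrm,R1)
f=bot.grab_frame('wrist'); save(f,'w10.png')
g2=bot.grab_frame('side'); cv2.imwrite('pics/s3.png',cv2.resize(g2['pixels'][90:270,190:370],(600,600)))
E
```

```text
t 10.92 tcp [710.7   3.5 291.6] gp [651.7  13.4 148.6] F [ 0.7 -0.9 -1.1] op 0.088
[[-0.38, -0.198, -0.903], [0.064, -0.98, 0.188], [-0.923, 0.014, 0.386]]
dist 37.5 ang 2.8 rows 1
25.3 18.6 20.6 -0.13 2.67 -0.8
```

View pics/w10.png

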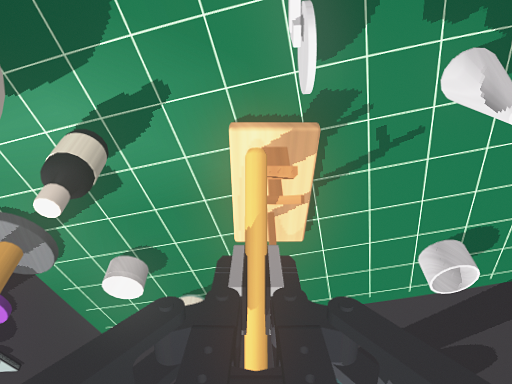

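View pics/s3.png

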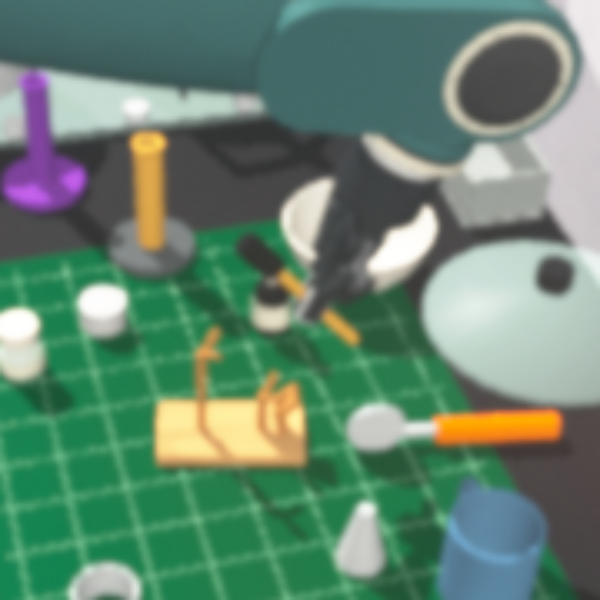

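Call:
arm_command(
  targets="-1 12 9 10 0 1.3 -0.4;-1 13 10 10 0 1.3 -0.4;-1 0 0 0 0 0 0",
)

```text
time: 11.27
ee_pos: [676.6, -14.0, 274.5]
ee_rot: [0.083, -0.573, 0.059, 0.813]
force: [-0.6, -0.1, -1.3]
opening: 0.092
```

```bash
python3 - <<'E'
from tgt import *
g=g+2*h
stat(); plan(g+60*nrm,R1,1);plan(g+20*nrm,R1)
f=bot.grab_frame('wrist'); save(f,'w11.png')
print(onz(f,256,150,118))
E
```

```text
t 11.27 tcp [676.6 -14.  274.5] gp [625.5  -3.6 128.5] F [-0.6 -0.1 -1.3] op 0.092
[[-0.33, -0.203, -0.922], [0.067, -0.979, 0.192], [-0.942, 0.002, 0.336]]
dist 6.0 ang 0.4 rows 1
-3.1 -5 1.3 -0.14 -0.36 -0.05
dist 38.2 ang 0.4 rows 1
33.1 -5 18.5 -0.14 -0.36 -0.05
[684.05604989 -16.09368082 118.        ]
```

View pics/w11.png

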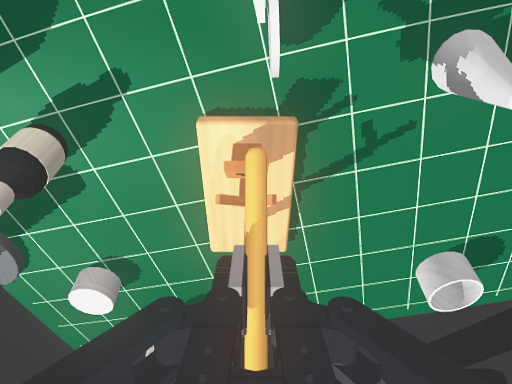

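Call:
arm_command(
  targets="-1 0 -5.5 1 0 -0.3 0;-1 10 0 5.5 0 0 0;-1 10 0 5.5 0 0 0;-1 0 0 0 0 0 0",
)

```text
time: 11.65
ee_pos: [660.7, -5.0, 262.6]
ee_rot: [0.084, -0.572, 0.06, 0.814]
force: [-1.0, 0.8, -2.6]
opening: 0.089
```

```bash
python3 - <<'E'
from tgt import *
g=g+2*h
stat(); plan(g+20*nrm,R1,1);plan(g,R1,1)
f=bot.grab_frame('wrist'); save(f,'w12.png')
g2=bot.grab_frame('side'); cv2.imwrite('pics/s4.png',cv2.resize(g2['pixels'][150:240,220:310],(600,600),interpolation=cv2.INTER_CUBIC))
E
```

```text
t 11.65 tcp [660.7  -5.  262.6] gp [609.2   5.6 116.8] F [-1.   0.8 -2.6] op 0.089
[[-0.332, -0.205, -0.921], [0.068, -0.979, 0.193], [-0.941, 0.001, 0.339]]
dist 17.1 ang 0.3 rows 1
16 0.6 6 -0.26 -0.21 0.01
dist 37.1 ang 0.3 rows 1
34.1 0.7 14.5 -0.26 -0.21 0.01
```

View pics/w12.png

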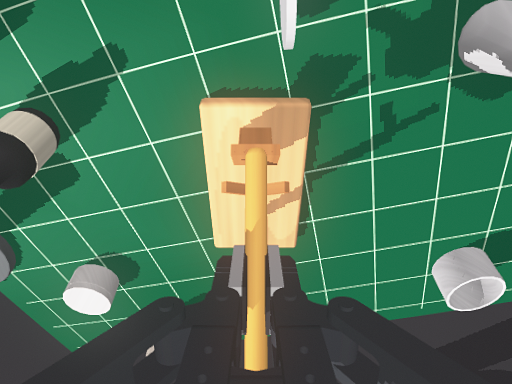

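View pics/s4.png

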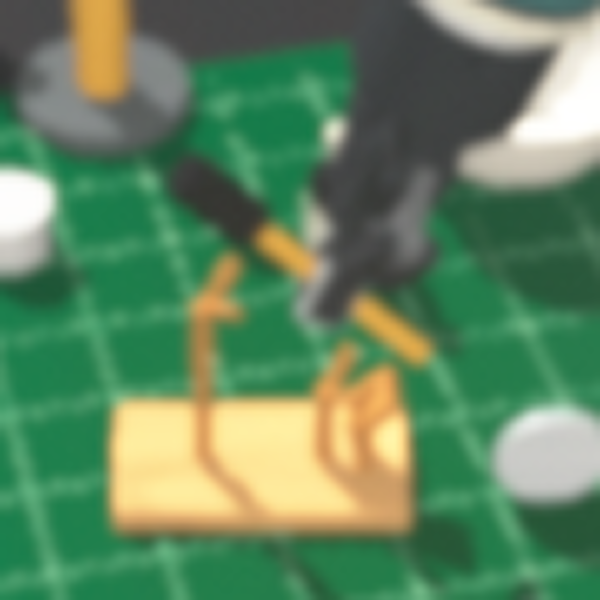

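Well aligned. Lower on.

Call:
arm_command(
  targets="-1 8 0.5 3 0 0 0;-1 8 0.3 3 0 0 0;-1 8 0 3.5 0 0 0;-1 0 0 0 0 0 0",
)

```text
time: 12.08
ee_pos: [644.1, -2.3, 243.6]
ee_rot: [0.084, -0.573, 0.06, 0.813]
force: [-0.2, -0.5, -1.6]
opening: 0.089
```

```bash
python3 - <<'E'
from tgt import *
g=g+2*h
stat();plan(g,R1,1)
f=bot.grab_frame('wrist'); save(f,'w13.png')
g2=bot.grab_frame('side'); cv2.imwrite('pics/s5.png',cv2.resize(g2['pixels'][150:240,220:310],(600,600),interpolation=cv2.INTER_CUBIC))
E
```

```text
t 12.08 tcp [644.1  -2.3 243.6] gp [593.1   8.3  97.6] F [-0.2 -0.5 -1.6] op 0.089
[[-0.329, -0.205, -0.922], [0.068, -0.979, 0.193], [-0.942, 0.001, 0.336]]
dist 11.8 ang 0.5 rows 1
10.6 -0 5.3 -0.25 -0.38 0.03
```

View pics/w13.png

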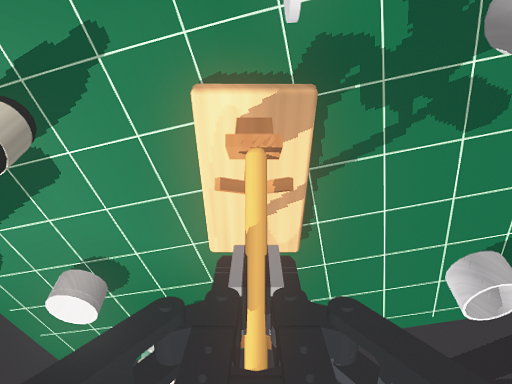

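View pics/s5.png

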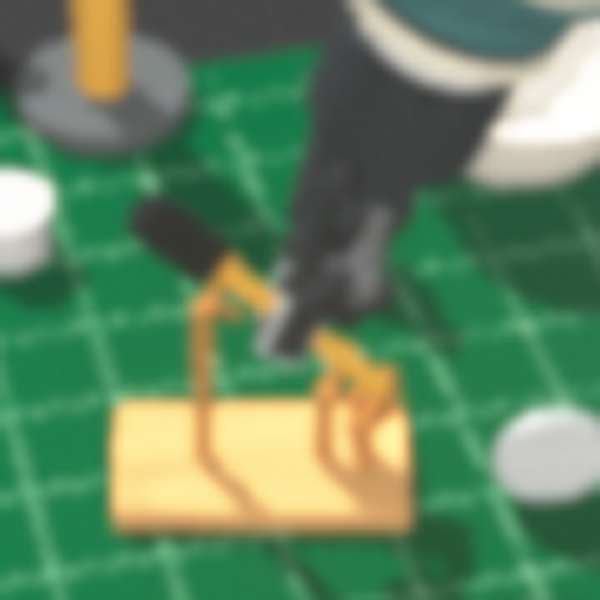

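```bash
python3 - <<'E'
from tgt import *
p,R=pose(); gp=p+155*R[:,0]
f=bot.grab_frame('side')
for n,s in (('sh',46),('tip',-59),('end',86)):
    q=proj(f,gp+s*h)[0]; print(n,q.round(1),((q-[220,150]+.5)*600/90).round(0))
for n,X in (('uc',mid+38*h),('lc',mid-35*h),('restsh',mid+55*h),('tipseat',mid-50*h),('end',mid+95*h),('uc arms',mid+38*h+9*nrm)):
    q=proj(f,X)[0]; print(n,((q-[220,150]+.5)*600/90).round(0))
w=bot.grab_frame('wrist')
print('wrist tip', proj(w,gp-59*h), proj(w,mid-50*h), proj(w,mid-35*h+9*nrm),proj(w,mid+38*h+9*nrm))
E
```

```text
sh [252.3 187.7] [219. 255.]
tip [277.9 206.8] [389. 382.]
end [241.9 180. ] [150. 204.]
uc [225. 295.]
lc [344. 382.]
restsh [197. 274.]
tipseat [367. 399.]
end [128. 223.]
uc arms [241. 284.]
wrist tip [[254.84600484 149.59877244]] [[255.04015539 154.67768734]] [[255.0306938  181.75936526]] [[255.42356091 345.46140176]]
```

```bash
python3 - <<'E'
from tgt import *
f=bot.grab_frame('side')
y=np.array([.201,.98,0]); c=np.array([581.5,10.8,12])
for sx in(-65,65):
  for sy in(-35,35):
    q=proj(f,c+sx*d+sy*y)[0]; print(sx,sy,((q-[220,150]+.5)*600/90).round(0))
w=bot.grab_frame('wrist')
cv2.imwrite('pics/w13c.png',cv2.resize(w['pixels'][80:260,180:330],(500,600),interpolation=cv2.INTER_CUBIC))
for s in (35,-32,-38,-50,-52): 
  for n in (0,9): print(s,n,[((proj(w,mid+s*h+n*nrm+l*y)[0]-[180,80]+.5)*600/180).round(0).tolist() for l in (-18.5,18.5)])
E
```

```text
-65 -35 [115. 515.]
-65 35 [117. 402.]
65 -35 [413. 512.]
65 35 [403. 399.]
35 0 [[385.0, 843.0], [122.0, 843.0]]
35 9 [[392.0, 862.0], [114.0, 862.0]]
-32 0 [[378.0, 371.0], [126.0, 372.0]]
-32 9 [[385.0, 363.0], [119.0, 363.0]]
-38 0 [[378.0, 331.0], [127.0, 331.0]]
-38 9 [[385.0, 320.0], [119.0, 321.0]]
-50 0 [[376.0, 251.0], [128.0, 252.0]]
-50 9 [[383.0, 236.0], [120.0, 237.0]]
-52 0 [[376.0, 238.0], [128.0, 239.0]]
-52 9 [[383.0, 222.0], [121.0, 223.0]]
```

View pics/w13c.png

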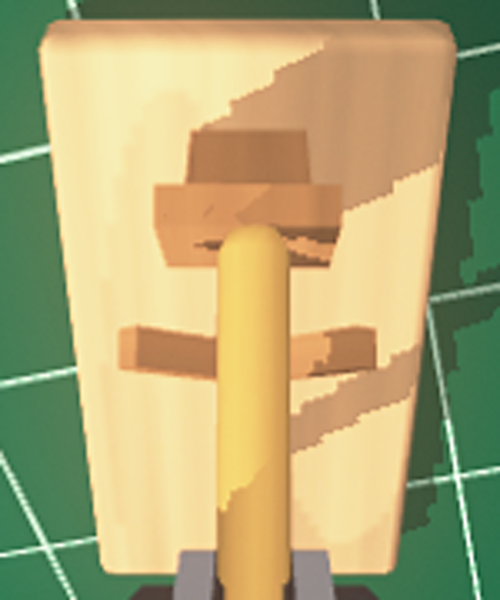

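Call:
arm_command(
  targets="-1 5.5 0 2.5 0 0 0;-1 4 0 2 0 0 0;-1 0 0 0 0 0 0",
)

```text
time: 12.63
ee_pos: [637.9, -1.0, 237.9]
ee_rot: [0.084, -0.574, 0.06, 0.812]
force: [-0.8, 0.1, -1.0]
opening: 0.09
```

```bash
python3 - <<'E'
from tgt import *
g=g+2*h
stat();plan(g,R1,1)
E
```

```text
t 12.63 tcp [637.9  -1.  237.9] gp [587.4   9.5  91.8] F [-0.8  0.1 -1. ] op 0.09
[[-0.326, -0.205, -0.923], [0.068, -0.979, 0.194], [-0.943, 0.001, 0.333]]
dist 3.3 ang 0.6 rows 1
3.1 -0.1 1.2 -0.26 -0.57 0.06
```

Call:
arm_command(
  targets="-1 2 0 1 0 0 0;-1 2 0 1 0 0 0;-1 0 0 0 0 0 0",
)

```text
time: 12.88
ee_pos: [636.1, -0.0, 237.8]
ee_rot: [0.085, -0.578, 0.059, 0.809]
force: [0.2, 0.3, -2.1]
opening: 0.088
```

Call:
arm_command(
  targets="-1 3 0 0.5 0 0 0;-1 2 0 1 0 0 0",
)

```text
time: 13.05
ee_pos: [634.5, 0.2, 237.3]
ee_rot: [0.085, -0.581, 0.059, 0.807]
force: [12.1, -4.1, 12.1]
opening: 0.085
```

```bash
python3 - <<'E'
from tgt import *
g=g+2*h
stat();plan(g,R1,1)
f=bot.grab_frame('wrist');cv2.imwrite('pics/w14c.png',cv2.resize(f['pixels'][80:260,180:330],(500,600),interpolation=cv2.INTER_CUBIC))
g2=bot.grab_frame('side'); cv2.imwrite('pics/s6.png',cv2.resize(g2['pixels'][150:240,220:310],(600,600),interpolation=cv2.INTER_CUBIC))
E
```

```text
t 13.05 tcp [6.345e+02 2.000e-01 2.373e+02] gp [586.5  10.7  90.3] F [12.1 -4.1 12.1] op 0.085
[[-0.309, -0.206, -0.928], [0.068, -0.979, 0.194], [-0.949, -0.003, 0.317]]
dist 2.4 ang 1.6 rows 1
1.3 0.5 -2 -0.22 -1.55 0.24
```

View pics/w14c.png

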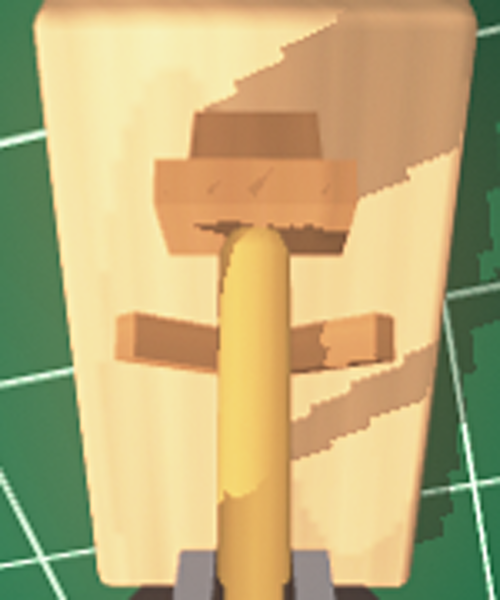

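View pics/s6.png

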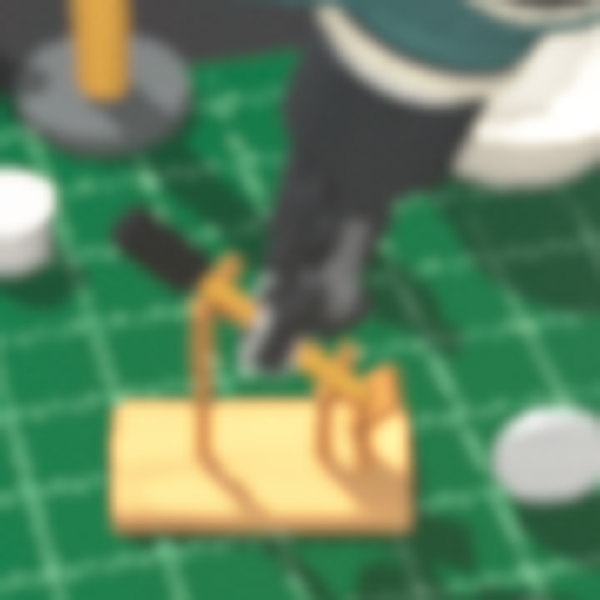

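Call:
arm_command(
  targets="-0.7 0 0 0 0 0 0;-0.4 0 0 0 0 0 0;0 0 0 0 0 0 0;0 0 0 0 0 0 0;0 0 0 0 0 0 0;0 0 0 0 0 0 0",
)

```text
time: 13.65
ee_pos: [633.9, 0.2, 236.8]
ee_rot: [0.085, -0.581, 0.059, 0.807]
force: [0.6, -0.1, 0.2]
opening: 0.501
```

```bash
python3 - <<'E'
from tgt import *
stat()
f=bot.grab_frame('wrist');save(f,'w15.png')
g2=bot.grab_frame('side'); cv2.imwrite('pics/s7.png',cv2.resize(g2['pixels'][150:240,220:310],(600,600),interpolation=cv2.INTER_CUBIC))
E
```

```text
t 13.65 tcp [6.339e+02 2.000e-01 2.368e+02] gp [585.8  10.7  89.8] F [ 0.6 -0.1  0.2] op 0.501
[[-0.31, -0.206, -0.928], [0.068, -0.979, 0.195], [-0.948, -0.002, 0.317]]
```

View pics/w15.png

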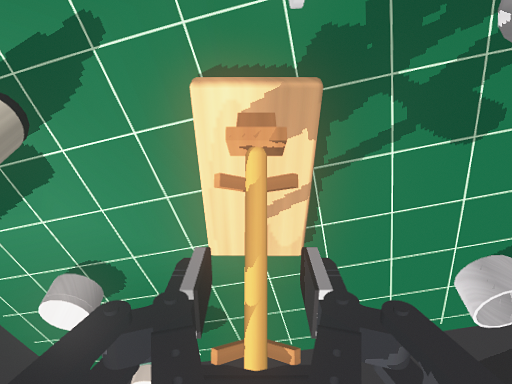

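View pics/s7.png

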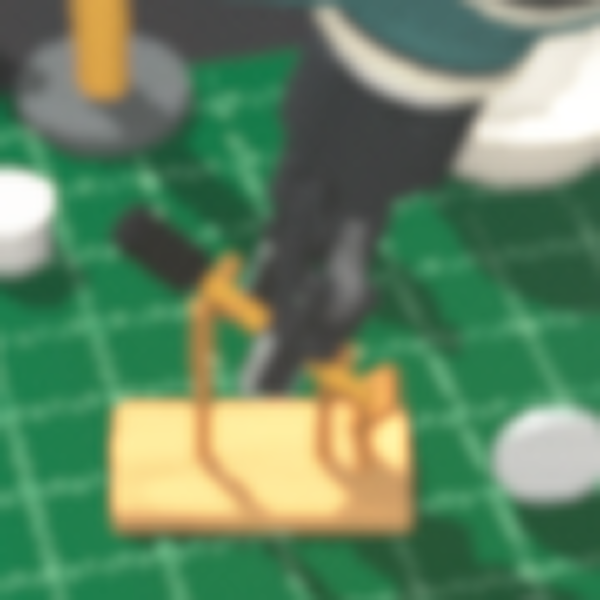

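Call:
arm_command(
  targets="0 -15 0 0 0 0 0;0 -30 0 0 0 0 0;0 -40 0 0 0 0 0;0 -35 0 0 0 3 0",
)

```text
time: 14.08
ee_pos: [671.1, -7.9, 348.4]
ee_rot: [0.083, -0.596, 0.062, 0.796]
force: [0.2, -0.1, 0.4]
opening: 0.5
```

```bash
cat >> tgt.py <<'E'
R2=mkR(-h,yv)
g2=mid+80*h
E
python3 - <<'E'
from tgt import *
stat()
plan(g2+80*nrm,R2)
E
```

```text
t 14.08 tcp [671.1  -7.9 348.4] gp [628.5   1.1 199.6] F [ 0.2 -0.1  0.4] op 0.5
[[-0.275, -0.206, -0.939], [0.058, -0.979, 0.197], [-0.96, -0.0, 0.281]]
dist 195.8 ang 61.3 rows 9
10.6 0.1 19 -0.03 6.81 -0.01
8.3 0.1 20.1 -0.03 6.81 -0.01
5.8 0.1 21 -0.03 6.81 -0.01
3.3 0.1 21.5 -0.03 6.81 -0.01
0.7 0 21.7 -0.03 6.81 -0.01
-1.8 0 21.7 -0.03 6.81 -0.01
-4.4 0 21.3 -0.03 6.81 -0.01
-6.9 0 20.6 -0.03 6.81 -0.01
-9.3 -0 19.7 -0.03 6.81 -0.01
```

Call:
arm_command(
  targets="0 10 0 19 0 6.8 0;0 8 0 20 0 6.8 0;0 6 0 21 0 6.8 0;0 3 0 21.5 0 6.8 0;0 1 0 21.5 0 6.8 0;0 -2 0 21.5 0 6.8 0;0 -4.5 0 21 0 6.8 0;0 -7 0 20.5 0 6.8 0;0 -9 0 19.5 0 6.8 0;0 0 0 0 0 0 0",
)

```text
time: 14.92
ee_pos: [484.8, 30.9, 322.8]
ee_rot: [-0.04, 0.931, -0.095, -0.351]
force: [-1.9, -0.7, -0.9]
opening: 0.497
```

```bash
python3 - <<'E'
from tgt import *
import pickle
stat()
plan(g2+50*nrm,R2)
f=bot.grab_frame('wrist');save(f,'w16.png');pickle.dump(f,open('w16.pkl','wb'))
for s in (55,95): print(proj(f,mid+s*h))
E
```

```text
t 14.92 tcp [484.8  30.9 322.8] gp [598.8   7.9 220.3] F [-1.9 -0.7 -0.9] op 0.497
[[0.735, -0.205, -0.646], [-0.148, -0.979, 0.141], [-0.662, -0.008, -0.75]]
dist 45.0 ang 3.6 rows 2
4.8 0.4 22 -0.24 -1.78 0.08
5.5 0.3 21.8 -0.24 -1.78 0.08
[[258.38784665 396.37703554]]
[[258.63694866 458.5839776 ]]
```

View pics/w16.png

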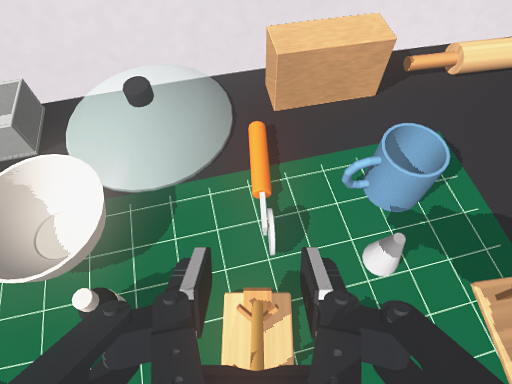

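Call:
arm_command(
  targets="0 5 0.4 23 0 -1.8 0;0 5 0.3 23 0 -1.8 0;0 0 0 0 0 0 0",
)

```text
time: 15.22
ee_pos: [464.1, 35.1, 288.2]
ee_rot: [-0.044, 0.918, -0.094, -0.383]
force: [-0.8, -0.4, -1.2]
opening: 0.505
```

```bash
python3 - <<'E'
from tgt import *
stat()
plan(g2+20*nrm,R2)
f=bot.grab_frame('wrist');save(f,'w17.png')
q=bot.grab_frame('side'); cv2.imwrite('pics/s8.png',cv2.resize(q['pixels'][130:240,200:310],(600,600),interpolation=cv2.INTER_CUBIC))
E
```

```text
t 15.22 tcp [464.1  35.1 288.2] gp [570.8  13.7 177.9] F [-0.8 -0.4 -1.2] op 0.505
[[0.689, -0.206, -0.695], [-0.138, -0.979, 0.153], [-0.712, -0.009, -0.702]]
dist 34.0 ang 0.7 rows 1
3.1 0.7 33.8 -0.58 0.4 0.17
```

View pics/s8.png

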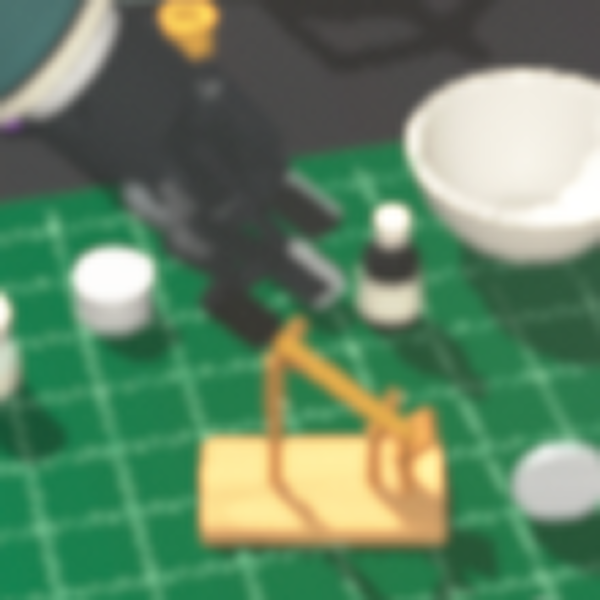

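View pics/w17.png

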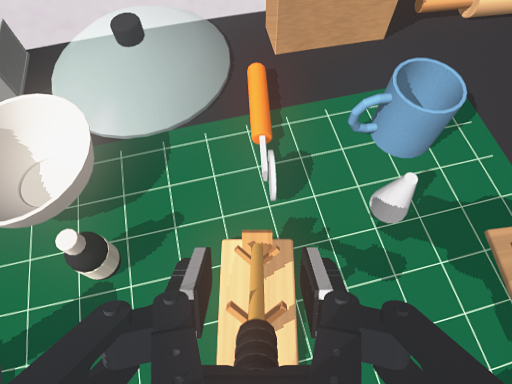

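Call:
arm_command(
  targets="0 2 0.7 18 -0.3 0.3 0;0 1 0 18 0 0 0;0 0 0 12 0 0 0;0 0 0 6 0 0 0;0 0 0 0 0 0 0",
)

```text
time: 15.73
ee_pos: [434.8, 41.3, 258.6]
ee_rot: [-0.042, 0.922, -0.093, -0.374]
force: [0.2, 0.3, -0.0]
opening: 0.5
```

```bash
python3 - <<'E'
from tgt import *
stat()
plan(g2,R2)
f=bot.grab_frame('wrist');save(f,'w18.png')
q=bot.grab_frame('side'); cv2.imwrite('pics/s9.png',cv2.resize(q['pixels'][130:240,200:310],(600,600),interpolation=cv2.INTER_CUBIC))
E
```

```text
t 15.73 tcp [434.8  41.3 258.6] gp [543.7  19.6 150.5] F [ 0.2  0.3 -0. ] op 0.5
[[0.703, -0.203, -0.682], [-0.14, -0.979, 0.147], [-0.697, -0.008, -0.717]]
dist 12.1 ang 0.9 rows 1
2.9 0.7 11.7 -0.43 -0.78 0.21
```

View pics/s9.png

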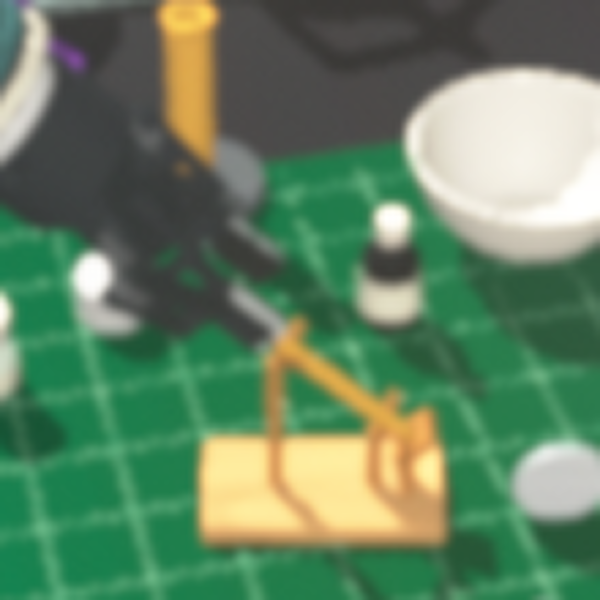

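View pics/w18.png

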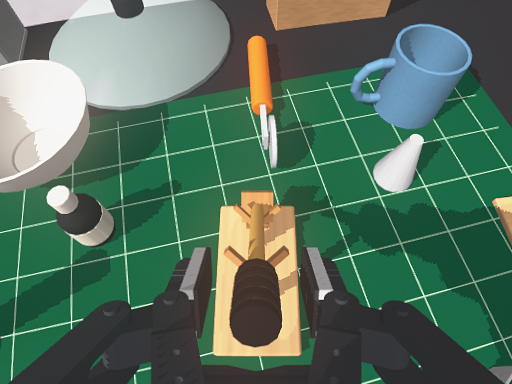

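Call:
arm_command(
  targets="0 1.5 0.7 7 -0.3 -0.7 0;0 0.5 0 5.5 0 0 0;0 0 0 0 0 0 0",
)

```text
time: 16.08
ee_pos: [428.6, 42.0, 250.1]
ee_rot: [-0.04, 0.92, -0.092, -0.379]
force: [-0.8, 0.8, -0.5]
opening: 0.499
```

```bash
python3 - <<'E'
from tgt import *
stat()
plan(g2,R2)
f=bot.grab_frame('wrist');save(f,'w19.png')
E
```

```text
t 16.08 tcp [428.6  42.  250.1] gp [536.5  20.5 140.9] F [-0.8  0.8 -0.5] op 0.499
[[0.696, -0.2, -0.69], [-0.138, -0.98, 0.144], [-0.705, -0.005, -0.709]]
dist 2.0 ang 0.3 rows 1
1.4 0 1.4 -0.14 -0.17 0.24
```

View pics/w19.png

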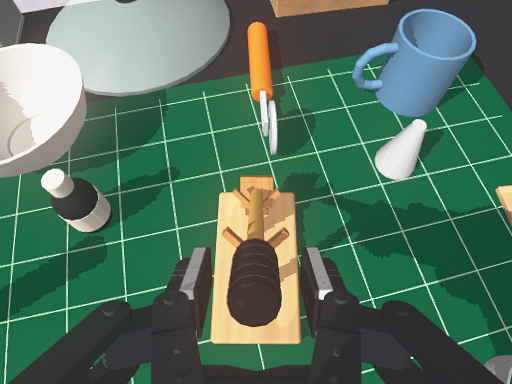

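Call:
arm_command(
  targets="-0.3 0 0 0 0 0 0;-1 0 0 0 0 0 0;-1 0 0 0 0 0 0;-1 0 0 0 0 0 0;-1 0 0 0 0 0 0",
  newtons=90,
)

```text
time: 16.55
ee_pos: [429.1, 42.1, 251.3]
ee_rot: [-0.041, 0.92, -0.092, -0.379]
force: [-1.2, 0.2, 1.1]
opening: 0.219
```

```bash
python3 - <<'E'
from tgt import *
stat()
p,R=pose()
print(R.T@(100*nrm), R.T@h)
f=bot.grab_frame('wrist');save(f,'w20.png')
E
```

```text
t 16.55 tcp [429.1  42.1 251.3] gp [537.   20.7 142.1] F [-1.2  0.2  1.1] op 0.219
[[0.697, -0.2, -0.689], [-0.138, -0.98, 0.144], [-0.704, -0.005, -0.71]]
[   0.44660484   -0.26565748 -100.0177139 ] [-1.00017189 -0.00459024 -0.00405341]
```

View pics/w20.png

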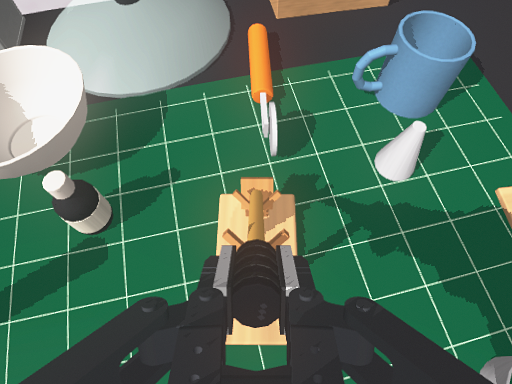

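Call:
arm_command(
  targets="-1 -1 0 -10 0 0 0;-1 -1 0 -20 0 0 0;-1 -1 0 -30 0 0 0;-1 -10 0 -30 0 0 0;-1 0 0 0 0 0 0",
)

```text
time: 17.02
ee_pos: [484.1, 30.3, 325.5]
ee_rot: [-0.04, 0.92, -0.091, -0.38]
force: [0.7, -0.2, 0.6]
opening: 0.222
```

```bash
python3 - <<'E'
from tgt import *
stat()
f=bot.grab_frame('wrist');save(f,'w21.png')
plan([545,150,300],mkR([0,0,-1],[0,-1,0]))
E
```

```text
t 17.02 tcp [484.1  30.3 325.5] gp [591.7   9.  216. ] F [ 0.7 -0.2  0.6] op 0.222
[[0.694, -0.199, -0.692], [-0.138, -0.98, 0.143], [-0.706, -0.004, -0.708]]
dist 188.7 ang 46.3 rows 7
-9.6 -18.6 -17 -1.57 -6.39 -0.62
-11.3 -18.2 -16.4 -1.57 -6.39 -0.62
-12.9 -17.9 -15.5 -1.57 -6.39 -0.62
-14.4 -17.6 -14.5 -1.57 -6.39 -0.62
-15.7 -17.4 -13.3 -1.57 -6.39 -0.62
-16.9 -17.3 -11.9 -1.57 -6.39 -0.62
-18 -17.1 -10.4 -1.57 -6.39 -0.62
```

View pics/w21.png

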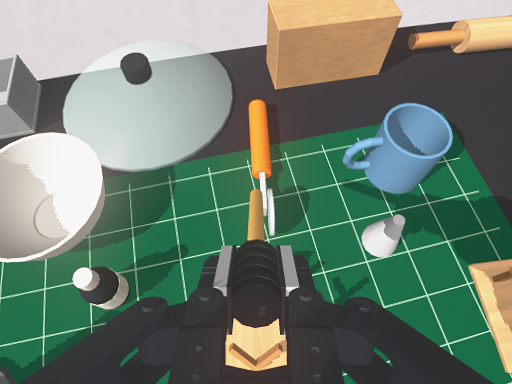

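Call:
arm_command(
  targets="-1 -12 -18 -18 -1.5 -6.4 -0.6;-1 -13 -18 -17 -1.5 -6.4 -0.6;-1 -14 -18 -16 -1.5 -6.4 -0.6;-1 -16 -18 -15 -1.5 -6.4 -0.6;-1 -17 -18 -14 -1.5 -6.4 -0.6;-1 -17 -18 -12 -1.5 -6.4 -0.6;-1 -18 -18 -11 -1.5 -6.4 -0.6;-1 0 0 0 0 0 0",
)

```text
time: 17.73
ee_pos: [545.6, 157.0, 459.0]
ee_rot: [0.0, -0.689, -0.002, 0.725]
force: [1.9, 0.5, -0.8]
opening: 0.218
```

```bash
python3 - <<'E'
from tgt import *
import pickle
stat()
f=bot.grab_frame('wrist');save(f,'w22.png');pickle.dump(f,open('w22.pkl','wb'))
plan([562,285,310],mkR([0,0,-1],[0,-1,0]))
E
```

```text
t 17.73 tcp [545.6 157.  459. ] gp [537.6 157.4 304.2] F [ 1.9  0.5 -0.8] op 0.218
[[-0.051, 0.002, -0.999], [0.002, -1.0, -0.002], [-0.999, -0.003, 0.051]]
dist 130.3 ang 2.7 rows 4
-2.1 -32.2 -4.1 0 0.67 0.02
-2.1 -32.2 -4.1 0 0.67 0.02
-2 -32.2 -4.1 0 0.67 0.02
-2 -32.2 -4.2 0 0.67 0.02
```

View pics/w22.png

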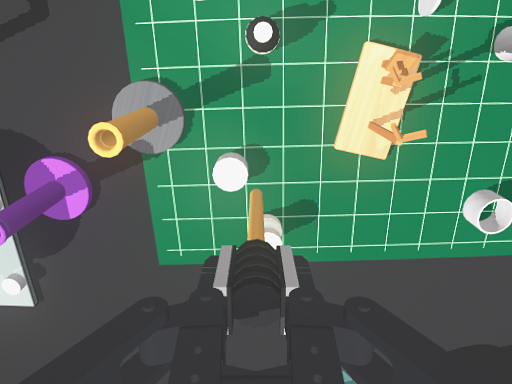

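```bash
python3 - <<'E'
from h import *
import pickle
f=pickle.load(open('w22.pkl','rb'));p,R=pose()
print('rim',onz(f,106,139.5,135).round(1))
gp=p+155*R[:,0]
c,d=ray(f,256,194)
# tip: intersect ray with plane perpendicular to tool x at gp+128 (lower front edge)
a=R[:,0]
for L in (120,132): 
  X=c+d*((gp+L*a-c)@a)/(d@a); print(L,'tool coords rel gp',(R.T@(X-gp)).round(1))
# shaft at where it leaves handle edges
C=cloud(f)
for v in (194,205,215,225,235): print(v,C[v,256].round(0),(R.T@(C[v,256]-gp)).round(1))
E
```

```text
rim [563.6 290.3 135. ]
120 tool coords rel gp [120.   -1.    1.5]
132 tool coords rel gp [132.   -1.    5.6]
194 [534. 157. 190.] [112.8  -1.   -1. ]
205 [535. 157. 212.] [90.1 -1.  -0.7]
215 [536. 157. 231.] [71.2 -1.  -1. ]
225 [537. 157. 247.] [55.6 -0.9 -1.1]
235 [537. 157. 260.] [41.9 -0.9 -1.2]
```

Call:
arm_command(
  targets="-1 -3 -32 -4 0 0.7 0;-1 -3 -32 -4 0 0.7 0;-1 -3 -32 -4 0 0.7 0;-1 -3 -32 -4 0 0.7 0;-1 0 0 0 0 0 0",
)

```text
time: 18.2
ee_pos: [561.5, 285.1, 461.3]
ee_rot: [-0.002, 0.711, -0.004, -0.703]
force: [-0.2, -0.5, -1.1]
opening: 0.217
```

```bash
python3 - <<'E'
from tgt import *
import pickle
stat()
f=bot.grab_frame('wrist');save(f,'w23.png');pickle.dump(f,open('w23.pkl','wb'))
q=bot.grab_frame('side'); pickle.dump(q,open('s10.pkl','wb'));cv2.imwrite('pics/s10.png',cv2.resize(q['pixels'][60:180,180:300],(600,600),interpolation=cv2.INTER_CUBIC))
plan([563,291.3,310],mkR([0,0,-1],[0,-1,0]))
E
```

```text
t 18.2 tcp [561.5 285.1 461.3] gp [563.3 284.7 306.3] F [-0.2 -0.5 -1.1] op 0.217
[[0.012, -0.009, -1.0], [-0.003, -1.0, 0.009], [-1.0, 0.002, -0.012]]
dist 10.1 ang 0.8 rows 1
-3.8 -9.2 -1.6 -0.54 -0.56 -0.23
```

View pics/w23.png

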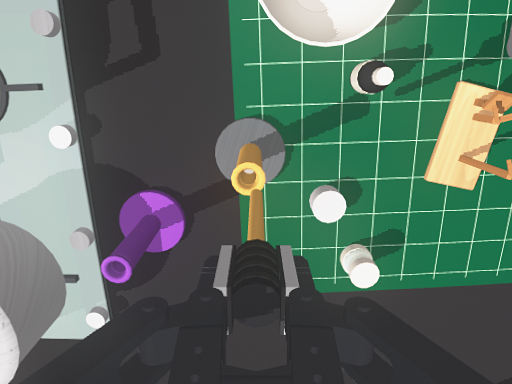

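View pics/s10.png

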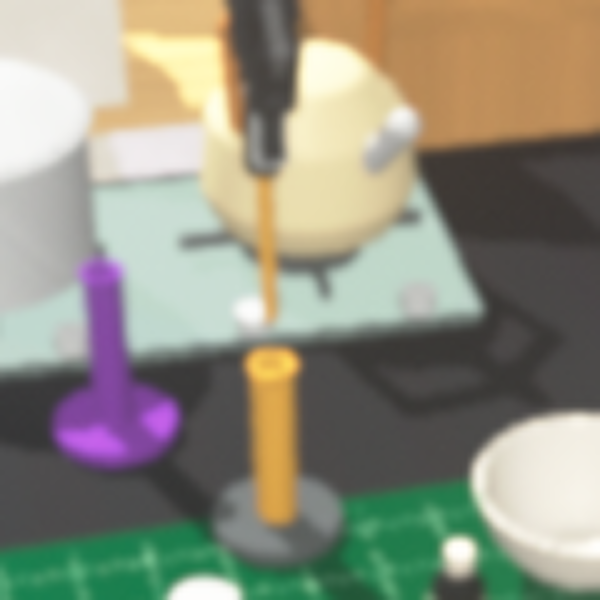

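```bash
python3 - <<'E'
from h import *
import pickle
f=pickle.load(open('w23.pkl','rb'))
hsv=cv2.cvtColor(f['pixels'],cv2.COLOR_BGR2HSV)
cv2.imwrite('pics/w23c.png',cv2.resize(f['pixels'][150:260,210:300],(490,600),interpolation=cv2.INTER_CUBIC))
print(onz(f,248,178,135))
plan([567,290.3,306],mkR([0,0,-1],[0,-1,0]))
E
```

```text
[563.91659633 291.28702203 135.        ]
dist 10.0 ang 0.8 rows 1
0.2 -8.2 -5.6 -0.54 -0.56 -0.23
```

View pics/w23c.png

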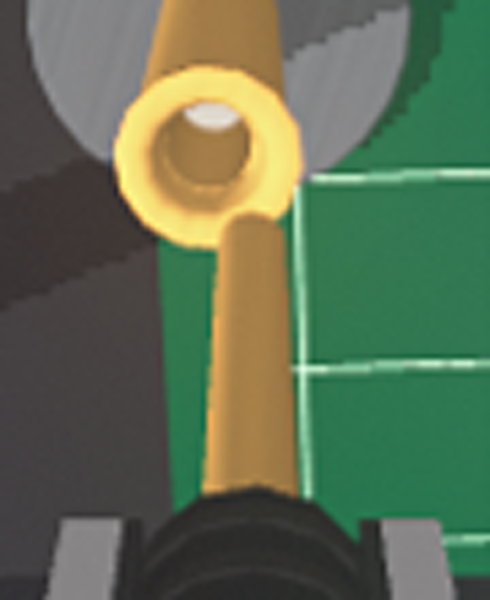

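Call:
arm_command(
  targets="-1 0 -8 -5.5 -0.5 -0.6 -0.2;-1 0 0 0 0 0 0",
)

```text
time: 18.47
ee_pos: [566.7, 288.6, 460.1]
ee_rot: [0.0, -0.707, 0.001, 0.707]
force: [-0.3, -0.1, -0.9]
opening: 0.221
```

```bash
python3 - <<'E'
from h import *
import pickle
stat()
f=bot.grab_frame('wrist');pickle.dump(f,open('w24.pkl','wb'))
plan([567,290.3,286],mkR([0,0,-1],[0,-1,0]))
cv2.imwrite('pics/w24c.png',cv2.resize(f['pixels'][150:260,210:300],(490,600),interpolation=cv2.INTER_CUBIC))
q=bot.grab_frame('side'); pickle.dump(q,open('s11.pkl','wb'));cv2.imwrite('pics/s11.png',cv2.resize(q['pixels'][70:150,195:275],(600,600),interpolation=cv2.INTER_CUBIC))
E
```

```text
t 18.47 tcp [566.7 288.6 460.1] gp [566.7 288.4 305.1] F [-0.3 -0.1 -0.9] op 0.221
[[-0.0, -0.002, -1.0], [-0.001, -1.0, 0.002], [-1.0, 0.001, 0.0]]
dist 19.5 ang 0.2 rows 1
19.4 -2.3 -0.4 -0.13 -0.01 -0.08
```

View pics/w24c.png

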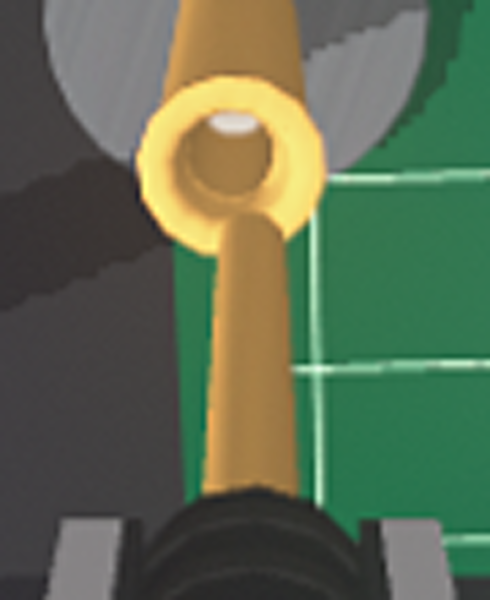

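View pics/s11.png

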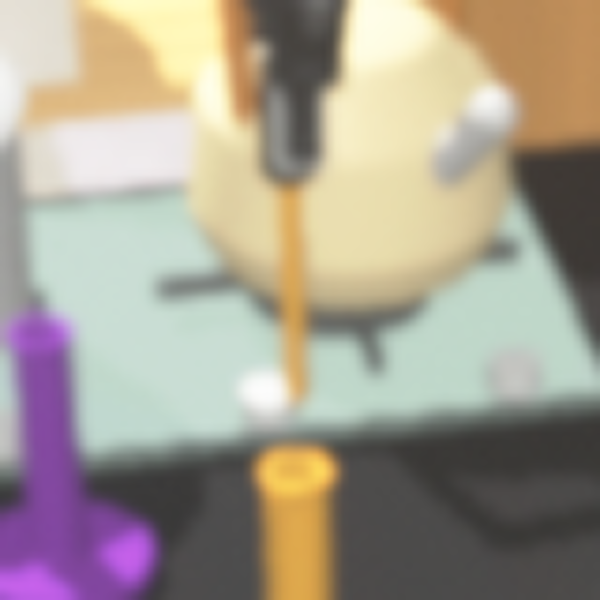

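Call:
arm_command(
  targets="-1 6 -2.6 0 0 0 0;-1 12 0 0 0 0 0;-1 9 0 0 0 0 0;-1 0 0 0 0 0 0",
)

```text
time: 18.9
ee_pos: [566.7, 288.7, 431.0]
ee_rot: [-0.001, 0.708, -0.002, -0.706]
force: [-0.4, 0.7, -0.4]
opening: 0.217
```

```bash
python3 - <<'E'
from h import *
import pickle
stat()
f=bot.grab_frame('wrist');pickle.dump(f,open('w25.pkl','wb'))
cv2.imwrite('pics/w25c.png',cv2.resize(f['pixels'][150:260,210:300],(490,600),interpolation=cv2.INTER_CUBIC))
q=bot.grab_frame('side'); cv2.imwrite('pics/s12.png',cv2.resize(q['pixels'][70:150,195:275],(600,600),interpolation=cv2.INTER_CUBIC))
E
```

```text
t 18.9 tcp [566.7 288.7 431. ] gp [567.  288.5 276. ] F [-0.4  0.7 -0.4] op 0.217
[[0.002, -0.005, -1.0], [-0.001, -1.0, 0.005], [-1.0, 0.001, -0.002]]
```

View pics/w25c.png

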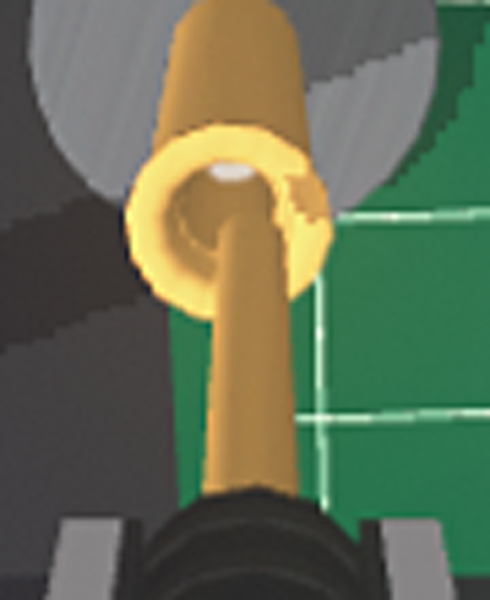

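View pics/s12.png

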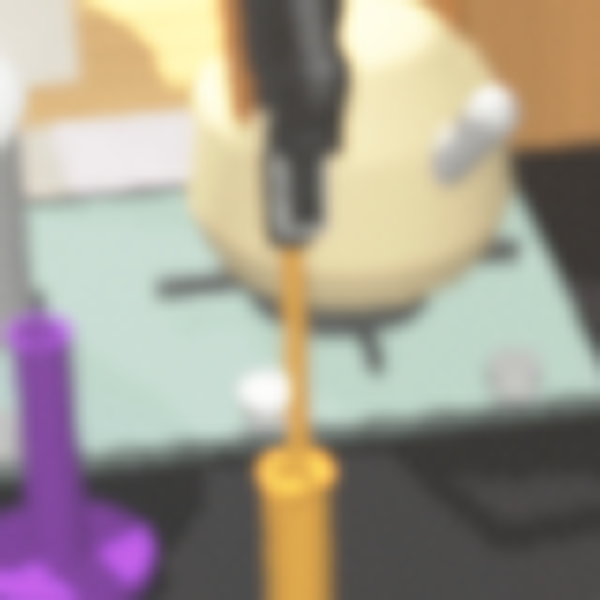

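Call:
arm_command(
  targets="-1 0 -3 0 0 0 0;-1 0 0 0 0 0 0",
)

```text
time: 19.17
ee_pos: [566.7, 291.9, 433.3]
ee_rot: [-0.002, 0.708, -0.002, -0.706]
force: [-0.4, -0.4, -1.5]
opening: 0.221
```

```bash
python3 - <<'E'
from h import *
import pickle
stat()
f=bot.grab_frame('wrist');pickle.dump(f,open('w26.pkl','wb'))
cv2.imwrite('pics/w26c.png',cv2.resize(f['pixels'][150:260,210:300],(490,600),interpolation=cv2.INTER_CUBIC))
E
```

```text
t 19.17 tcp [566.7 291.9 433.3] gp [567.3 291.8 278.3] F [-0.4 -0.4 -1.5] op 0.221
[[0.003, -0.005, -1.0], [-0.0, -1.0, 0.005], [-1.0, 0.0, -0.003]]
```

View pics/w26c.png

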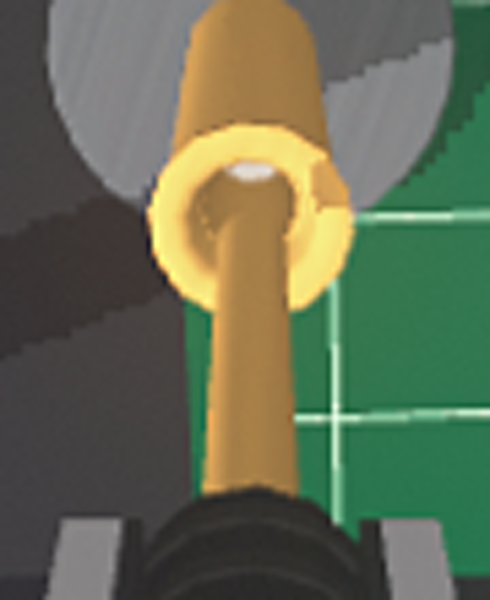

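Call:
arm_command(
  targets="-1 8 0 0 0 0 0;-1 8 0 0 0 0 0;-1 8 0 0 0 0 0;-1 0 0 0 0 0 0",
)

```text
time: 19.55
ee_pos: [566.8, 291.9, 407.8]
ee_rot: [-0.002, 0.709, -0.002, -0.705]
force: [0.9, -0.6, -1.2]
opening: 0.217
```

```bash
python3 - <<'E'
from h import *
stat()
f=bot.grab_frame('wrist')
cv2.imwrite('pics/w27c.png',cv2.resize(f['pixels'][150:260,210:300],(490,600),interpolation=cv2.INTER_CUBIC))
q=bot.grab_frame('side'); cv2.imwrite('pics/s13.png',cv2.resize(q['pixels'][70:150,195:275],(600,600),interpolation=cv2.INTER_CUBIC))
E
```

```text
t 19.55 tcp [566.8 291.9 407.8] gp [567.5 291.9 252.8] F [ 0.9 -0.6 -1.2] op 0.217
[[0.005, -0.005, -1.0], [0.0, -1.0, 0.005], [-1.0, -0.0, -0.005]]
```

View pics/w27c.png

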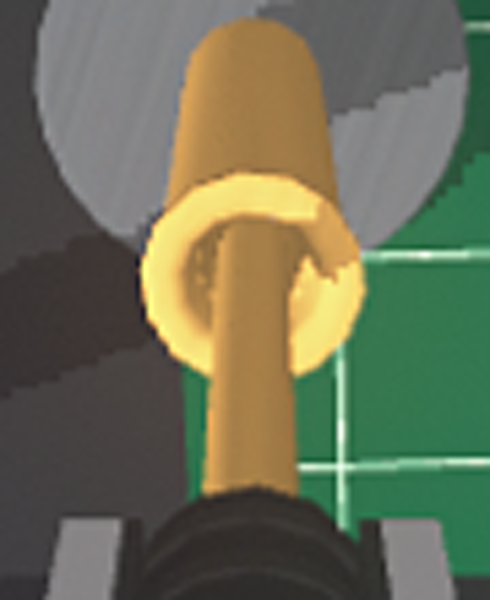

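View pics/s13.png

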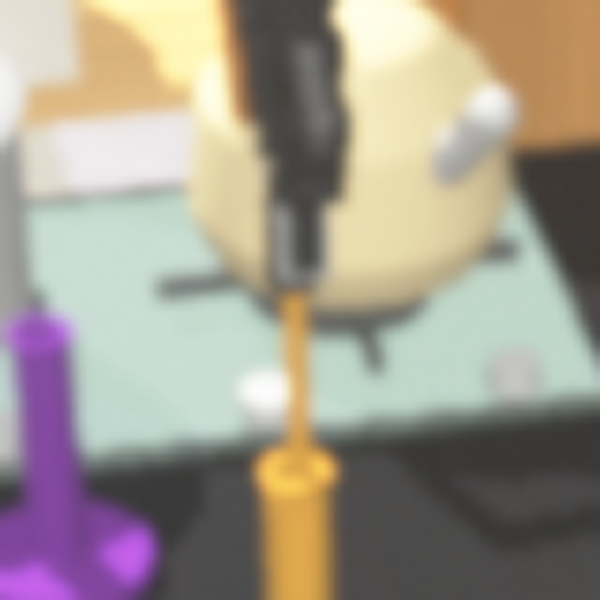

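Call:
arm_command(
  targets="-1 9 0 0 0 -0.3 0;-1 9 0 0 0 0 0;-1 8 0 0 0 0 0;-1 0 0 0 0 0 0",
)

```text
time: 19.98
ee_pos: [566.9, 291.9, 381.4]
ee_rot: [-0.002, 0.708, -0.001, -0.707]
force: [-0.2, 0.4, -1.0]
opening: 0.222
```

```bash
python3 - <<'E'
from h import *
stat()
f=bot.grab_frame('wrist')
cv2.imwrite('pics/w28c.png',cv2.resize(f['pixels'][150:260,210:300],(490,600),interpolation=cv2.INTER_CUBIC))
E
```

```text
t 19.98 tcp [566.9 291.9 381.4] gp [567.1 292.1 226.4] F [-0.2  0.4 -1. ] op 0.222
[[0.001, -0.005, -1.0], [0.001, -1.0, 0.005], [-1.0, -0.001, -0.001]]
```

View pics/w28c.png

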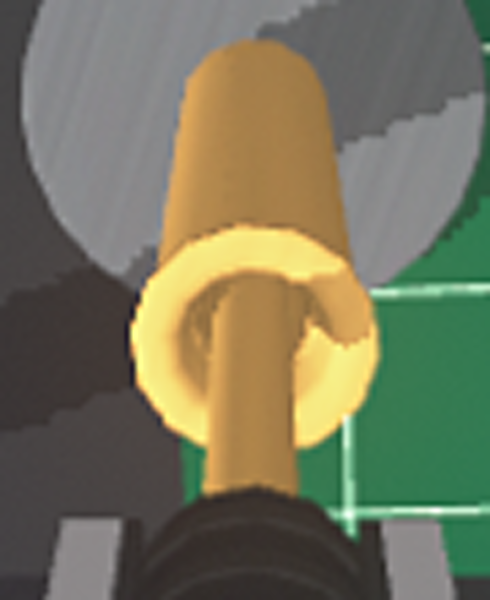

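Call:
arm_command(
  targets="-1 5 0 0 0 0 0;-1 5 0 0 0 0 0;-1 5 0 0 0 0 0;-1 5 0 0 0 0 0;-1 0 0 0 0 0 0",
)

```text
time: 20.45
ee_pos: [567.1, 291.9, 362.3]
ee_rot: [-0.003, 0.709, -0.001, -0.706]
force: [-0.8, 0.3, -0.5]
opening: 0.222
```

Call:
arm_command(
  targets="-1 5 0 0 0 0 0;-1 5 0 0 0 0 0;-1 5 0 0 0 0 0;-1 5 0 0 0 0 0",
)

```text
time: 20.78
ee_pos: [567.1, 291.8, 344.0]
ee_rot: [-0.003, 0.709, -0.001, -0.705]
force: [-3.4, -2.3, 6.5]
opening: 0.219
```

```bash
python3 - <<'E'
from h import *
stat()
f=bot.grab_frame('wrist')
cv2.imwrite('pics/w29c.png',cv2.resize(f['pixels'][180:330,200:310],(440,600),interpolation=cv2.INTER_CUBIC))
E
```

```text
t 20.78 tcp [567.1 291.8 344. ] gp [568.1 292.3 189.1] F [-3.4 -2.3  6.5] op 0.219
[[0.006, -0.005, -1.0], [0.003, -1.0, 0.005], [-1.0, -0.003, -0.006]]
```

View pics/w29c.png

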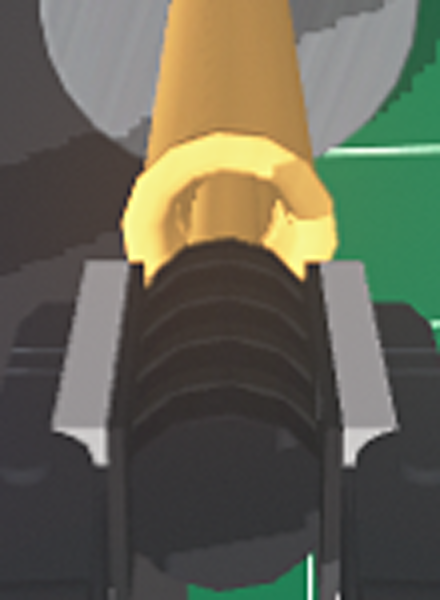

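Call:
arm_command(
  targets="-1 5 0 0 0 -0.4 0;-1 5 0 0 0 0 0;-1 5 0 0 0 0 0;-1 4 0 0 0 0 0",
)

```text
time: 21.17
ee_pos: [567.5, 291.8, 324.9]
ee_rot: [-0.003, 0.708, -0.001, -0.706]
force: [-1.1, -1.9, 4.1]
opening: 0.219
```

Call:
arm_command(
  targets="-1 3 0 0 0 0 0;-1 3 0 0 0 0 0",
)

```text
time: 21.33
ee_pos: [567.5, 291.8, 318.3]
ee_rot: [-0.003, 0.708, -0.001, -0.706]
force: [-1.0, -1.9, 5.6]
opening: 0.222
```

```bash
python3 - <<'E'
from h import *
stat()
f=bot.grab_frame('wrist')
cv2.imwrite('pics/w30c.png',cv2.resize(f['pixels'][200:350,200:310],(440,600),interpolation=cv2.INTER_CUBIC))
q=bot.grab_frame('side'); cv2.imwrite('pics/s14.png',cv2.resize(q['pixels'][90:170,195:275],(600,600),interpolation=cv2.INTER_CUBIC))
E
```

```text
t 21.33 tcp [567.5 291.8 318.3] gp [567.9 292.3 163.3] F [-1.  -1.9  5.6] op 0.222
[[0.003, -0.005, -1.0], [0.003, -1.0, 0.005], [-1.0, -0.003, -0.003]]
```

View pics/w30c.png

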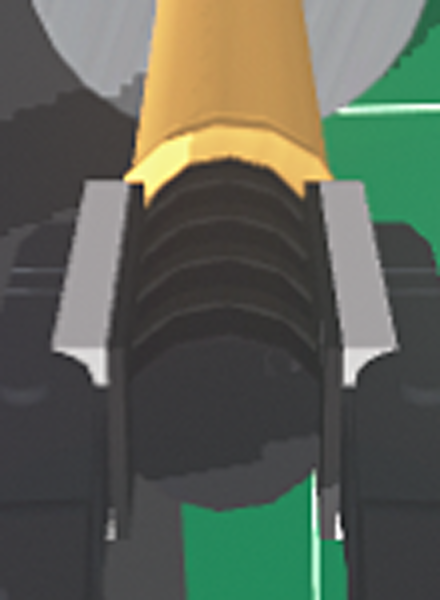

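View pics/s14.png

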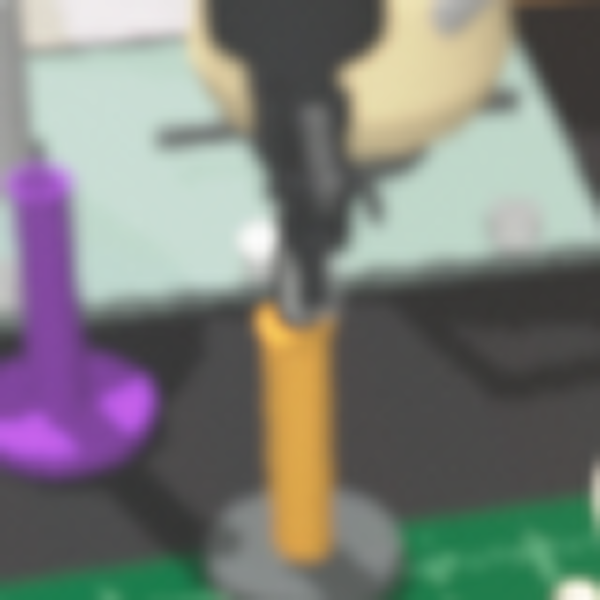

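Nearly home; push gently till the force rises.

Call:
arm_command(
  targets="-1 2 0 0 0 0 0;-1 2 0 0 0 0 0",
)

```text
time: 21.6
ee_pos: [567.4, 291.9, 317.1]
ee_rot: [-0.003, 0.708, -0.0, -0.706]
force: [-12.9, -6.9, 26.9]
opening: 0.22
```

Call:
arm_command(
  targets="-1 0.5 0 0 0 0 0;-0.3 0 0 0 0 0 0;0 0 0 0 0 0 0;0 0 0 0 0 0 0;0 -15 0 0 0 0 0;0 -25 0 0 0 0 0;0 -35 0 0 0 0 0;0 -35 0 0 0 0 0;0 -30 0 10 0 0 0;0 0 0 0 0 0 0",
)

```text
time: 22.43
ee_pos: [556.1, 291.3, 464.3]
ee_rot: [0.003, -0.707, 0.001, 0.708]
force: [0.3, 0.3, 1.7]
opening: 0.498
```

```bash
python3 - <<'E'
from h import *
import pickle
stat()
f=bot.grab_frame('wrist');save(f,'w31.png');pickle.dump(f,open('w31.pkl','wb'))
q=bot.grab_frame('side'); cv2.imwrite('pics/s15.png',cv2.resize(q['pixels'][90:170,195:275],(600,600),interpolation=cv2.INTER_CUBIC));save(q,'s15f.png')
pickle.dump(q,open('s15.pkl','wb'))
for z in (135,175): print(z,((proj(q,[564,291.3,z])[0]-[195,90])*7.5).round(0), proj(f,[564,291.3,z])[0].round(0))
E
```

```text
t 22.43 tcp [556.1 291.3 464.3] gp [555.9 291.7 309.3] F [0.3 0.3 1.7] op 0.498
[[-0.001, -0.005, -1.0], [0.003, -1.0, 0.005], [-1.0, -0.003, 0.001]]
135 [295. 314.] [257. 167.]
175 [293. 234.] [257. 179.]
```

View pics/w31.png

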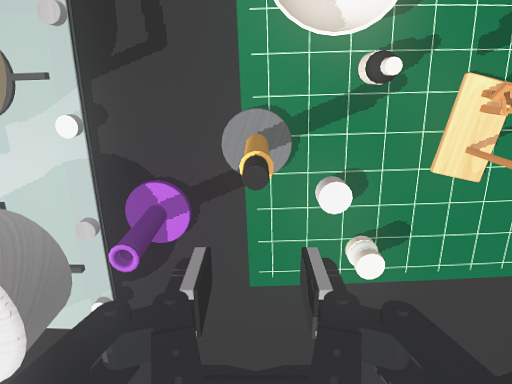

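View pics/s15.png

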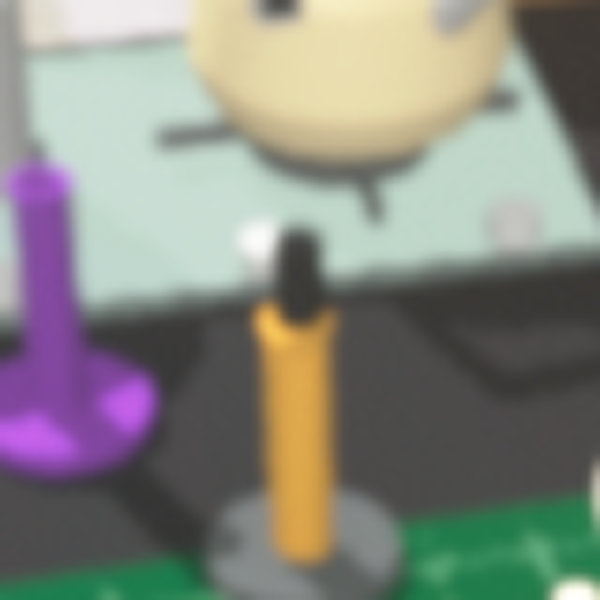

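View pics/s15f.png

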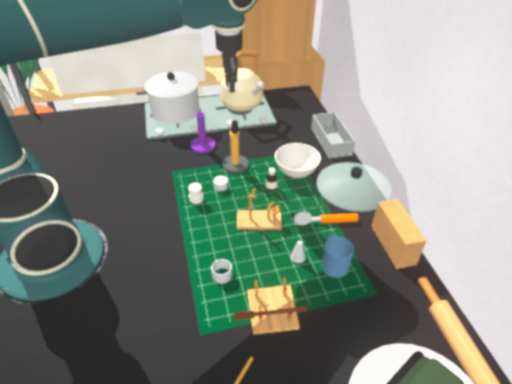

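```bash
python3 - <<'E'
from h import *
import pickle
f=pickle.load(open('w31.pkl','rb'));C=cloud(f)
c=C[155:192,240:272].reshape(-1,3)
m=(c[:,2]>165)&(c[:,2]<190);print('top z',m.sum(),np.median(c[m],0).round(1),np.percentile(c[m,2],[5,95]).round(1), (c[m].min(0)+c[m].max(0))/2)
m=(c[:,2]>128)&(c[:,2]<140);print('rim',np.median(c[m],0).round(1))
cv2.imwrite('pics/w31c.png',cv2.resize(f['pixels'][140:200,225:285],(600,600),interpolation=cv2.INTER_CUBIC))
C=C[180:215,312:355].reshape(-1,3);m=(C[:,2]>24);print('cap',np.median(C[m],0).round(1))
E
```

```text
top z 622 [566.5 292.5 174.7] [169.6 175.9] [565.46953029 292.54868404 171.59190248]
rim [569.  283.6 134.7]
cap [497.6 191.1  27.7]
```

View pics/w31c.png

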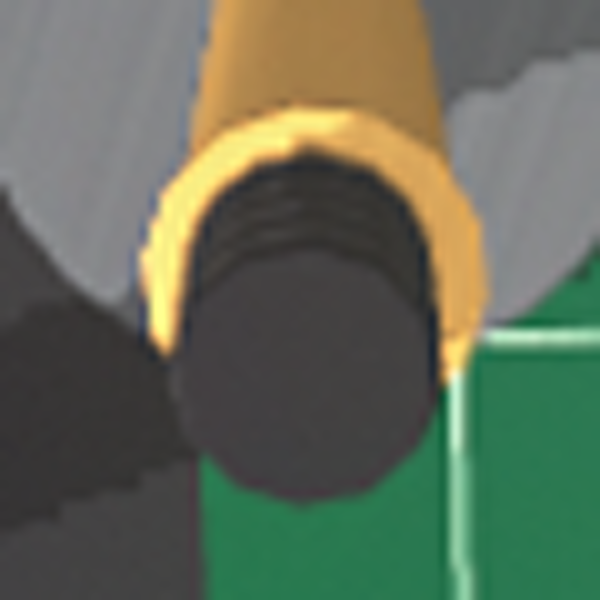

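```bash
python3 - <<'E'
from h import *
bot.finish_job()
E
```

```text
the job is handed in; nothing more can be done
```

The extruder is ready and the job is handed in at about 22.5 s of the 72 s.

- **Cap:** It came off the barrel and stands on the table at about (498, 191), opening down. Its top measures 27.7 mm, against the 28 mm expected.
- **Plunger in the rest:** I took the larger plunger from the rack, laid it handle up in the sloping rest and let go. I then took it again by its handle.
- **Plunger in the barrel:** I pushed it down until the contact force rose to about 27 N, then released it and backed away. The handle top measures 174.7 mm and the rim 134.7 mm. The 40 mm difference is the handle's own length, so its underside rests on the rim.

The last side and wrist pictures show nothing else disturbed: paddle, nozzle, jar, bottle, cutter, wheel cutter, bowl, mug, the purple look-alike and the small plunger.

Two things did not go quite to plan:

- **Lift from the rack:** The plunger slid back towards its handle as it rose, because I gave one direction the wrong sign. There was no collision, and the grip held.
- **Rest in the side view:** Its cradles looked about 8 mm from where I had worked them out. The close wrist view agreed with my figures to about 2 mm, so I went by that, and the plunger seated properly.

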